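# Gauge a routed channel and record the verdict

### The arm

A 6-joint arm with a two-finger parallel gripper is mounted at the origin on a cart in front of the work surface, level with it; the furniture and walls round the work are solid. World frame = base frame: x ahead of the robot, y to its left, z up, the work surface at z = 0. Lengths are in m, angles in rad, forces in N, time in s.
With the tool pointing down it reaches from about 0.4 to 0.825 m from the base axis. Payload 7 kg.
Tool frame: the origin (TCP) lies at the very end of the fingers, on their centre line; the grasp point (between the pads) lies 19 mm behind it; x points along the fingers, y is the direction in which the jaws open and shut, and the axes are right-handed (so a half turn about x gives the same grasp; the last joint's range is limited). The gripper opens to 88 mm and grips with 3 to 60 N. Pads are 19 mm wide; open, the fingers measure 130 mm over their backs; the gripper's body (78 mm by 193 mm) begins 47 mm behind the grasp point.
Start: joints at [1.46, 0.359, 0.012, 0, -1.224, -0.288], TCP at [0.262, 0.622, 0.202] pointing down, gripper open.
Joint ranges: [-3.07, 3.07], [-1.43, 2.12], [-1.02, 1.25], [-3.03, 1.67], [-3.05, -0], [-3.03, 3.03]. Speed limits (rad/s): [2.39, 2.39, 3.01, 3.14, 3.14, 3.14].

### API

Orientations are given as a 3x3 rotation matrix whose columns are the frame's x, y, z axes.
In Python, from workcell import r gives the robot as it stands. The module is installed in compiled form; this text tells all that it offers.
- The arm moves only by the tool drive_tool, never from a script. Its arguments are lists of equal length, an entry for each row: "delta_pos": the shift along the world's x, y, z in m, a list of three; "turn": the turn, a rotation vector about the world's x, y, z in degrees, a list of three; "gripper": the closure, from -1 (fully open) to 1 (shut). In form: {"delta_pos": [[x, y, z], ...], "turn": [[ax, ay, az], ...], "gripper": [gripper, ...]}. A call has 1 to 10 rows; each row shifts and turns the pose as measured when the row begins; what a row does not reach is not made up. A row lasts 1/8 s, in which the tool goes at most 62.5 mm and 10.7 degrees, less where a joint would pass 70% of its speed; a pose out of reach is approached as far as the arm can. A call with a gripper value outside its range is refused whole. The fingers move at their own pace and stop on an object; "grip_force" is the grip in N (left out, the last holds). Time passes only in rows, so rows that do not move let the fingers close. It gives the time, the measured TCP pose, the force and the opening at its end, in the units of the state.
- r.sense(): the state, without advancing time (a new reading comes with each control period).
- r.read_camera(name): name is "scene" or "top" or "wrist"; returns the picture (480x640x3 uint8, blue, green, red); there is no depth.
- r.camera_model(name): a dict with "fx", "fy", "cx", "cy" (pixels), "extrinsics" (4x4, takes a point from camera to world coordinates). Camera axes: x right, y down, z forward; pixel columns grow to the right and rows downward; lengths in m; the calibration is good to about 2 mm. A picture is of the moment at which its call begins: read the wrist's pose just before it. camera_model takes no time and is no camera call; for the wrist camera it gives the pose at the moment of the call.
- r.finish_job(): hands the job in, once; it reports no verdict.
The state is a dict: "time_s": time; "joints": joint angles; "qvel": joint speeds; "joint_efforts": joint torques, N m; "position": TCP position; "tcp_rot": TCP orientation; "contact_force": force on the tool from outside, world axes, zero at the start; "moment": the same for the moment, N m; "opening": finger opening in m.
Only numpy, scipy, OpenCV 4.12 (cv2) and the standard library are available. Lean on these libraries where they do the work, as an engineer would, in place of code of your own. Each camera call takes 0.05 s, during which the arm holds its last target.

### The job

Take the depth gauge from its stand and press its sprung probe down into the channel of the routed sample in the tray, foot across the channel, until the foot sits flat on the sample; go gently, and do not push the probe in on the panel's face, since the yellow tell-tale keeps the furthest push as the reading. Set the gauge back upright in its stand with the reading kept, then slide the pointer all the way to the green end if the channel is at least 12 mm deep (tell-tale in the green band) or all the way to the red end if it is shallower (tell-tale in the red band). Leave the cup, sanding block and tape where they are.

Things in the scene. Friction and masses are not known exactly. Their poses are not given: they have to be found in the camera images.
- tray: Aluminium tray fixed to the bench, 130 (x) x 136 (y) mm, grey side rails at its +y and -y edges up to 32 mm. Origin at the centre of its underside. In it lies the routed sample: a fixed pale-topped plywood panel 110 (x) x 90 (y) mm, its top face level and 46 mm above the tray's origin, with an 8 mm wide channel along the tray's x axis, the panel's full length.
- tray_mid (a point): Fixed point of the tray, 46 mm above its origin, level with the sample's top face. The panel lies up to 11 mm to either side of it in the tray's y (0 in x), with the channel along the panel's middle: the channel's centre is anywhere from -11 to +11 mm from here in y, its place is not given. Channel depth unknown, 6 to 19 mm, the same all along.
- gauge: Depth gauge, about 0.2 kg, standing loose in its stand. Origin at the centre of the flat underside of its steel foot, z up the column. Foot 36 (x) x 64 (y) x 10 (z) mm; column 20 (x) x 22 (y) mm up to z = 100 mm. On both x faces, below the grip, a yellow tell-tale (z = 16 to 20 mm at rest) rides in front of a green band with a red band above it; do not handle it.
- gauge_grip (a point): Middle of the gauge's black grip, on its axis, 78 mm above the foot's underside; the grip runs from 50 to 100 mm, 20 (x) x 22 (y) mm.
- probe_tip (a point): End of the sprung probe: a round steel pin 5 mm thick with a flat end, on the gauge's axis, sticking out 25 mm below the foot when free.
- probe (a joint): How far the probe is pushed in, m: 0 sticking out 25 mm, stop at 0.0245. Spring about 2 N at 0, plus 0.2 N per mm; it springs back. Foot flat over the channel: value = 25 mm minus the channel's depth (6 to 19 mm).
- telltale (a joint): Reading kept by the gauge, m: the probe pushes the tell-tale up with it (drag about 0.6 N) and it stays at the furthest push. 0 at the start. Depth = 25 mm minus this value; up to 13 mm (green band) means 12 mm deep or more, above that (red band) shallower.
- follower_top (a point): Point on the gauge's axis moving with the probe, level with the top of the dark follower that pushes the tell-tale.
- telltale_edge (a point): Point on the gauge's axis moving with the tell-tale, level with its lower edge; it coincides with follower_top while the follower touches the tell-tale.
- stand: Grey block 60 (x) x 90 (y) x 36 (z) mm on a black flange, fixed to the bench. Origin at the centre of its underside. The gauge's foot rests on its top, 36 mm above the origin, the probe hanging free in a 16 x 16 mm through hole at the centre.
- verdict: Grey bar 44 (x) x 170 (y) x 12 (z) mm fixed to the bench, green disc at its +y end, red disc at its -y end. Origin at the centre of its underside; the pointer slides along its y axis.
- pointer (a joint): Position of the pointer along the bar's y axis, m: -0.04 fully at the red end, +0.04 fully at the green end; starts near 0. Friction about 1.5 N; stays where it is left.
- pointer_grip (a point): On the black pointer, an upright tab 14 (x) x 18 (y) mm from 16 to 46 mm above the bench: the tab's centre, 34 mm above the bench.
- mix_cup_2: Clear mixing cup, 66 mm wide, 62 mm high, loose bystander; origin at the centre of its underside.
- sanding_block: Brown sanding block 60 x 100 x 30 mm, loose bystander; origin at the centre of its underside.
- tape_blue: Roll of blue tape lying flat, about 96 mm wide and 24 mm high, loose bystander; origin at the centre of its underside.

How it is judged:
On the way, in this order (a step that is already met when the one before it is completed fails the run):
1. the gauge's foot sits flat on the sample across the channel, probe on the channel's bottom, the tell-tale moved by this push alone (z of gauge in the frame of tray below 0.047 m and angle between gauge's own z axis and vertical below 0.03 rad and x of gauge in the frame of tray between -0.045 and 0.045 m and y of gauge in the frame of tray between -0.016 and 0.016 m and angle between the y axis of gauge and the y axis of tray, either way round below 0.25 rad and value of joint probe below 0.0205 m and distance between follower_top and telltale_edge below 0.0012 m), for 0.25 s.
2. the gauge stands upright in its stand again (z of gauge in the frame of stand between 0.034 and 0.0385 m and horizontal distance between gauge and stand below 0.009 m and angle between gauge's own z axis and vertical below 0.06 rad), for 0.2 s.
At the end, for the whole second after the job is handed in: Gauge released, at rest, upright (0.06 rad) in its stand, foot on the top and within 9 mm of its centre, tell-tale over 5 mm; pointer within 6 mm of the green end if the tell-tale reads up to 13 mm (channel 12 mm or deeper), of the red end if more; within 1 mm of that limit either end counts (all of step 2 and linear speed of gauge below 0.01 m/s and value of joint telltale above 0.005 m and ((value of joint telltale below 0.014 m and value of joint pointer above 0.034 m) or (value of joint telltale above 0.012 m and value of joint pointer below -0.034 m))); the robot touches nothing.
It fails at once if the reading is spoiled: the tell-tale is driven past 20.5 mm, further than any channel allows (probe pushed in on the panel's face) (value of joint telltale above 0.0205 m).
It fails at once if the gauge is pressed on the sample with more than 30 N (contact force between gauge and sample above 30 N).
It fails at once if the clear mixing cup is moved more than 20 mm (distance of mix_cup_2 from where it was at the start of the episode above 0.02 m).
It fails at once if the sanding block is moved more than 20 mm (distance of sanding_block from where it was at the start of the episode above 0.02 m).
It fails at once if the roll of blue tape is moved more than 20 mm (distance of tape_blue from where it was at the start of the episode above 0.02 m).
It also fails if it takes over 72 s, if anything falls off the work surface, if the arm or the gripper's body presses on something with over 40 N, if the wrist force passes 120 N, or if a joint passes its speed limit or range.

## Working session

There is one attempt and no reset: what is moved stays moved. The work goes in short steps, Python scripts to look and compute and a tool call to move; the robot and the scene stay as the last step left them, time stands still between calls to the robot, and variables do not carry over. Pictures are saved under pics/ and viewed, and the job is handed in when it is done.

Besides the shell and the picture viewer there is one more tool, called after "Emit:" by a JSON object that holds its "op" and its "data". drive_tool: Moves the arm, as the interface text tells. Its arguments: {"type":"object","properties":{"delta_pos":{"type":"array"},"turn":{"type":"array"},"gripper":{"type":"array"},"grip_force":{"type":"number"}},"required":["delta_pos","turn","gripper"]}

```bash
mkdir -p pics; python3 - <<'E'
from workcell import r
import cv2
s=r.sense()
print({k:s[k] for k in('time_s','position','tcp_rot','contact_force','opening')})
for n in("scene","top","wrist"):
    m=r.camera_model(n);print(n,m)
    cv2.imwrite(f"pics/{n}0.png",r.read_camera(n))
E
```

```text
{'time_s': 0.0, 'position': array([0.26190531, 0.62154044, 0.20092279]), 'tcp_rot': array([[-5.20834937e-04, -3.88411635e-01, -9.21485828e-01],
       [-1.58425882e-03, -9.21484476e-01,  3.88411960e-01],
       [-9.99998609e-01,  1.66217056e-03, -1.35403247e-04]]), 'contact_force': array([-0.00111797, -0.11086987,  0.34916566]), 'opening': 0.08762337642437978}
scene {'fx': 558.5468307646123, 'fy': 558.5468307646123, 'cx': 328.5887098693409, 'cy': 236.01226835820594, 'extrinsics': array([[ 0.60787367, -0.59878415,  0.52148551,  0.14234704],
       [-0.79390015, -0.47037021,  0.38532379, -0.46981798],
       [ 0.01456547, -0.64823561, -0.76130049,  0.72874408],
       [ 0.        ,  0.        ,  0.        ,  1.        ]])}
top {'fx': 438.0276752561676, 'fy': 438.0276752561676, 'cx': 316.17132129116794, 'cy': 235.26364862611885, 'extrinsics': array([[-2.64785189e-02, -9.94227957e-01,  1.03969500e-01,
         4.77322384e-01],
       [-9.99649346e-01,  2.63068308e-02, -3.02249658e-03,
        -1.30079093e-01],
       [ 2.69942556e-04, -1.04013074e-01, -9.94575893e-01,
         9.53151267e-01],
       [ 0.00000000e+00,  0.00000000e+00,  0.00000000e+00,
         1.00000000e+00]])}
wrist {'fx': 421.44895588048564, 'fy': 421.44895588048564, 'cx': 311.28280732146254, 'cy': 235.19921182155016, 'extrinsics': array([[-0.3887944 , -0.8760145 , -0.28537257,  0.33984821],
       [-0.92132227,  0.37036078,  0.11831384,  0.589027  ],
       [ 0.00204616,  0.30891986, -0.95108587,  0.38212061],
       [ 0.        ,  0.        ,  0.        ,  1.        ]])}
```

View pics/scene0.png

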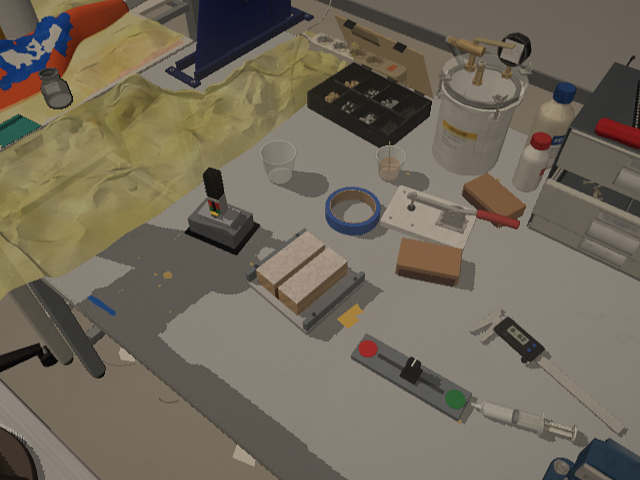

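View pics/top0.png

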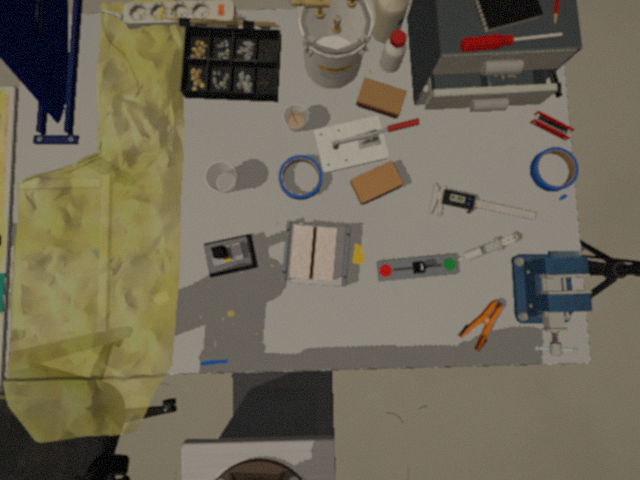

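View pics/wrist0.png

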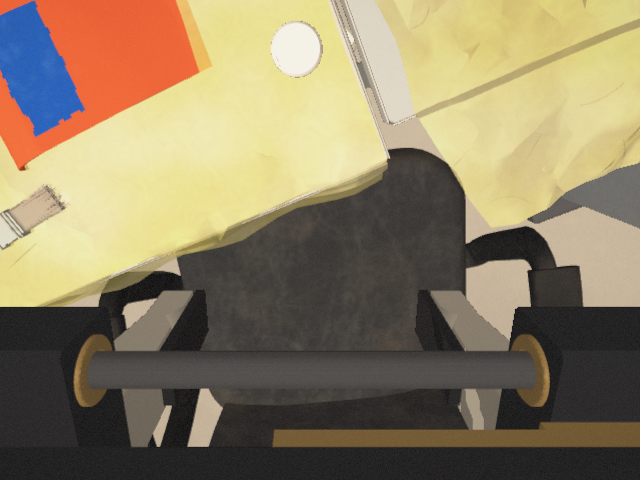

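```bash
cat > h.py <<'E'
from workcell import r
import numpy as np, cv2
def pt(name,u,v,z,m=None):
    m=m or r.camera_model(name);E=m['extrinsics']
    d=E[:3,:3]@np.array([(u-m['cx'])/m['fx'],(v-m['cy'])/m['fy'],1]);o=E[:3,3]
    return np.round(o+d*(z-o[2])/d[2],4)
def px(name,p,m=None):
    m=m or r.camera_model(name);E=m['extrinsics']
    c=E[:3,:3].T@(np.array(p)-E[:3,3]);return np.round([m['fx']*c[0]/c[2]+m['cx'],m['fy']*c[1]/c[2]+m['cy']],1)
def crop(src,dst,x,y,w,h,k):
    cv2.imwrite(dst,cv2.resize(cv2.imread(src)[y:y+h,x:x+w],None,fx=k,fy=k,interpolation=cv2.INTER_CUBIC))
E
python3 - <<'E'
from h import *
crop('pics/top0.png','pics/t1.png',195,210,180,90,4)
crop('pics/top0.png','pics/t2.png',365,240,110,50,7)
crop('pics/scene0.png','pics/s1.png',170,160,200,170,4)
E
```

```text
(no output)
```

View pics/t1.png

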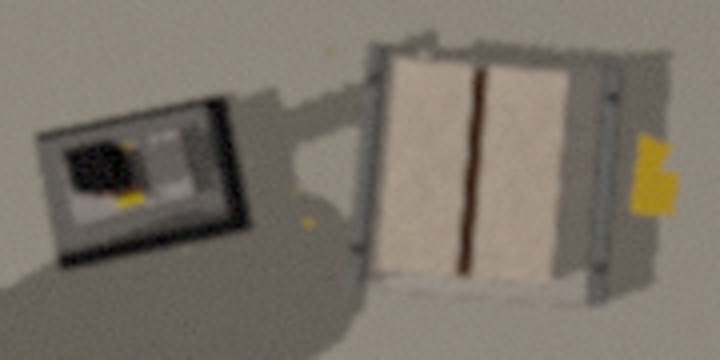

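View pics/t2.png

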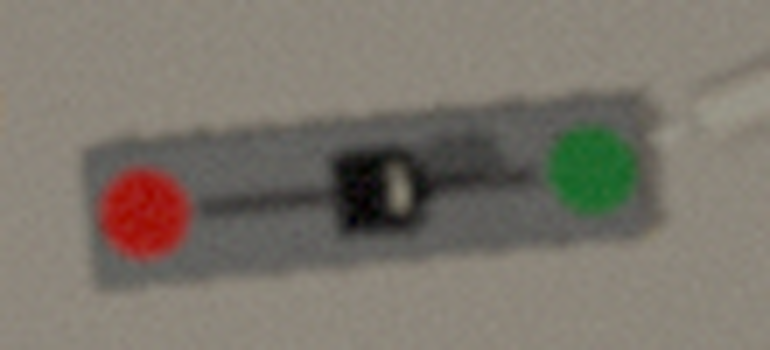

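View pics/s1.png

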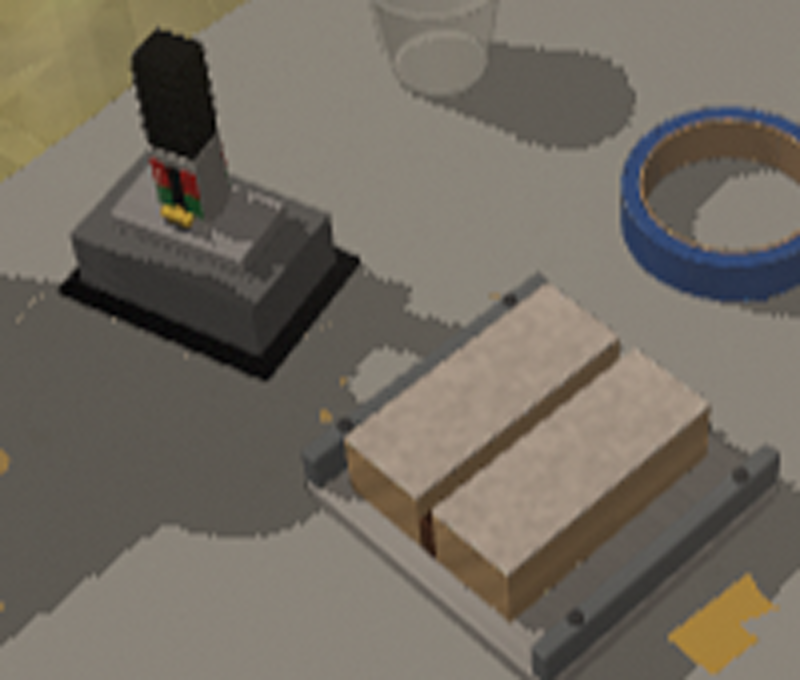

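```bash
python3 - <<'E'
from h import *
f=lambda x,y,z:pt('top',x/4+195,y/4+210,z)
C=[f(40,135,.003),f(225,97,.003),f(250,225,.003),f(62,268,.003)]
print('flange',C,np.mean(C,0))
a,b=f(482,70,.046),f(464,272,.046);print('chan',a,b,(a+b)/2,np.degrees(np.arctan2(*(a-b)[[1,0]])))
print('panel',f(391,58,.046),f(570,70,.046),f(553,278,.046),f(374,270,.046))
g=lambda x,y,z:pt('top',x/7+365,y/7+240,z)
red,gr=g(145,213,.012),g(593,170,.012);print('verd',red,gr,(red+gr)/2,np.degrees(np.arctan2(*(gr-red)[[1,0]])))
print('tab',g(375,190,.046))
k=lambda x,y,z:pt('scene',x/4+170,y/4+160,z)
print('scene chan ends',k(428,508,.046),k(605,345,.046))
print('gauge top',k(168,40,.136), 'flange',k(60,288,.0),k(265,380,0),k(360,260,0))
E
```

```text
flange [array([0.5645, 0.1094, 0.003 ]), array([0.5826, 0.0085, 0.003 ]), array([ 0.5126, -0.0042,  0.003 ]), array([0.4921, 0.0975, 0.003 ])] [0.53795 0.0528  0.003  ]
chan [ 0.5885 -0.1319  0.046 ] [ 0.4839 -0.1198  0.046 ] [ 0.5362  -0.12585  0.046  ] -6.598576834256696
panel [ 0.596  -0.0846  0.046 ] [ 0.5873 -0.1777  0.046 ] [ 0.4796 -0.1656  0.046 ] [ 0.4861 -0.0735  0.046 ]
verd [ 0.496  -0.2799  0.012 ] [ 0.5055 -0.4177  0.012 ] [ 0.50075 -0.3488   0.012  ] -86.05624074295642
tab [ 0.5003 -0.3426  0.046 ]
scene chan ends [ 0.4835 -0.1245  0.046 ] [ 0.586  -0.1281  0.046 ]
gauge top [0.5434 0.053  0.136 ] flange [0.4965 0.0983 0.    ] [ 0.5139 -0.0056  0.    ] [0.5878 0.0081 0.    ]
```

Emit:
{"op": "drive_tool", "data": {"delta_pos": [[0.025,-0.05,0.006],[0.025,-0.05,0.006],[0.025,-0.05,0.006],[0.025,-0.05,0.006],[0.025,-0.05,0.006],[0.025,-0.05,0.006],[0.025,-0.05,0.006],[0.025,-0.05,0.006],[0.025,-0.05,0.006],[0.025,-0.05,0.006]], "turn": [[0,0,4],[0,0,4],[0,0,4],[0,0,4],[0,0,4],[0,0,4],[0,0,4],[0,0,4],[0,0,2],[0,0,0]], "gripper": [-1,-1,-1,-1,-1,-1,-1,-1,-1,-1]}}

```text
time_s: 1.4
position: [0.5141, 0.1071, 0.2594]
tcp_rot: [[0.002, 0.22, -0.976], [-0.005, -0.976, -0.22], [-1.0, 0.006, -0.001]]
contact_force: [0.8, 0.2, 0.3]
opening: 0.0877
```

Emit:
{"op": "drive_tool", "data": {"delta_pos": [[0.027,-0.054,0.0],[0,0,0]], "turn": [[0,0,-2.3],[0,0,0]], "gripper": [-1,-1]}}

```text
time_s: 1.65
position: [0.5427, 0.0479, 0.2595]
tcp_rot: [[0.002, 0.175, -0.985], [-0.006, -0.985, -0.175], [-1.0, 0.006, -0.001]]
contact_force: [-0.3, -0.4, -0.6]
opening: 0.0878
```

```bash
python3 - <<'E'
from h import *
s=r.sense();print(s['position'],s['tcp_rot'],s['time_s']);m=r.camera_model('wrist');print(m)
im=r.read_camera('wrist');cv2.imwrite('pics/w1.png',im)
print(px('wrist',[.5406,.053,.136],m),px('wrist',[.5406,.053,.036],m))
E
```

```text
[0.54265335 0.04794578 0.25952549] [[ 0.00211374  0.17478254 -0.98460479]
 [-0.00559672 -0.9845895  -0.17479184]
 [-0.9999821   0.00588002 -0.00110296]] 1.65
{'fx': 421.44895588048564, 'fy': 421.44895588048564, 'cx': 311.28280732146254, 'cy': 235.19921182155016, 'extrinsics': array([[ 0.1743508 , -0.93705319, -0.30254441,  0.62539432],
       [-0.98466283, -0.16391799, -0.05974949,  0.06361778],
       [ 0.00639598,  0.3083216 , -0.95126068,  0.44069357],
       [ 0.        ,  0.        ,  0.        ,  1.        ]])}
[302.9 218.2] [304.2 190.5]
```

View pics/w1.png

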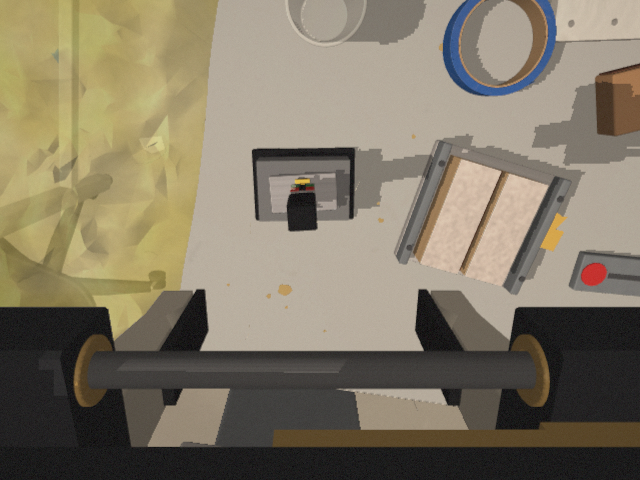

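```bash
python3 - <<'E'
from h import *
crop('pics/w1.png','pics/w1a.png',245,140,120,100,6)
crop('pics/w1.png','pics/w1b.png',390,130,190,170,4)
E
```

```text
(no output)
```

View pics/w1a.png

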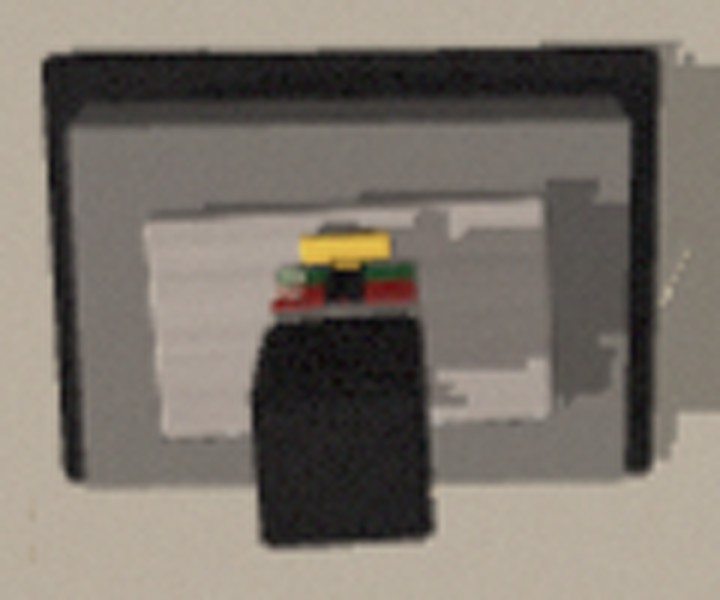

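View pics/w1b.png

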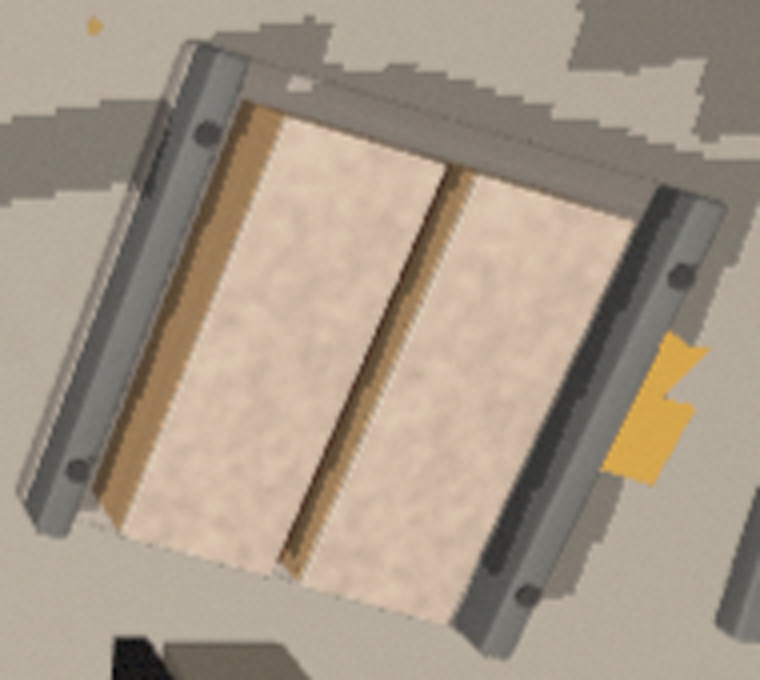

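```bash
python3 - <<'E'
from h import *
ang=lambda a,b:round(np.degrees(np.arctan2(*(b-a)[[1,0]])),1)
f=lambda x,y,z:pt('wrist',x/6+245,y/6+140,z)
T=[f(*p,.136) for p in((255,390),(430,382),(433,533),(265,545))];print('top',T,np.mean(T,0),ang(T[1],T[0]),ang(T[2],T[3]))
F=[f(*p,.046) for p in((145,216),(543,200),(551,415),(163,437))];print('foot',F,np.mean(F,0),ang(F[1],F[0]),ang(F[2],F[3]))
S=[f(*p,.036) for p in((70,125),(630,120),(625,480),(85,485))];print('stand',S,np.mean(S,0),ang(S[1],S[0]),ang(S[2],S[3]))
g=lambda x,y,z:pt('wrist',x/4+390,y/4+130,z)
P=[g(*p,.046) for p in((285,120),(635,220),(452,625),(123,533))];print('panel',P,np.mean(P,0),ang(P[3],P[0]),ang(P[2],P[1]))
L=[g(*p,.046) for p in((447,163),(280,565))];R=[g(*p,.046) for p in((476,178),(302,578))];print('chan',L,R,ang(L[1],L[0]),ang(R[1],R[0]),np.mean(L+R,0), [np.linalg.norm(L[i]-R[i]) for i in(0,1)])
Q=[g(*p,.032) for p in((247,60),(665,185),(725,203),(510,660),(455,628),(67,537),(190,40))];print('rails',Q)
E
```

```text
top [array([0.5481, 0.0675, 0.136 ]), array([0.5529, 0.0464, 0.136 ]), array([0.5338, 0.0425, 0.136 ]), array([0.5285, 0.0631, 0.136 ])] [0.540825 0.054875 0.136   ] 102.8 104.4
foot [array([0.5502, 0.0897, 0.046 ]), array([0.5636, 0.0286, 0.046 ]), array([0.5297, 0.0207, 0.046 ]), array([0.5152, 0.0816, 0.046 ])] [0.539675 0.05515  0.046   ] 102.4 103.4
stand [array([0.5606, 0.1041, 0.036 ]), array([0.577 , 0.0165, 0.036 ]), array([0.5185, 0.0052, 0.036 ]), array([0.502 , 0.0935, 0.036 ])] [0.539525 0.054825 0.036   ] 100.6 100.6
panel [array([ 0.5964, -0.0845,  0.046 ]), array([ 0.5882, -0.1734,  0.046 ]), array([ 0.4794, -0.1635,  0.046 ]), array([ 0.4894, -0.0736,  0.046 ])] [ 0.53835 -0.12375  0.046  ] -5.8 -5.2
chan [array([ 0.5934, -0.1249,  0.046 ]), array([ 0.4878, -0.1151,  0.046 ])] [array([ 0.5912, -0.1328,  0.046 ]), array([ 0.4854, -0.1217,  0.046 ])] -5.3 -6.0 [ 0.53945  -0.123625  0.046   ] [np.float64(0.008200609733428392), np.float64(0.0070228199464317876)]
rails [array([ 0.6075, -0.0768,  0.032 ]), array([ 0.5964, -0.1861,  0.032 ]), array([ 0.5948, -0.2022,  0.032 ]), array([ 0.4671, -0.1902,  0.032 ]), array([ 0.4736, -0.1727,  0.032 ]), array([ 0.4809, -0.0644,  0.032 ]), array([ 0.6096, -0.0621,  0.032 ])]
```

Emit:
{"op": "drive_tool", "data": {"delta_pos": [[-0.0027,0.007,-0.03],[0,0,-0.04],[0,0,-0.04],[0,0,-0.035],[0,0,-0.01],[0,0,0]], "turn": [[0.3,0.1,2.9],[0,0,0],[0,0,0],[0,0,0],[0,0,0],[0,0,0]], "gripper": [-1,-1,-1,-1,-1,-1]}}

```text
time_s: 2.45
position: [0.5378, 0.0621, 0.1022]
tcp_rot: [[0.004, 0.235, -0.972], [0.002, -0.972, -0.235], [-1.0, -0.001, -0.004]]
contact_force: [-0.5, 0.2, 0.2]
opening: 0.0878
```

```bash
python3 - <<'E'
from h import *
s=r.sense();print(s['position'],s['tcp_rot'],s['contact_force'])
im=r.read_camera('wrist');cv2.imwrite('pics/w2.png',im)
E
```

```text
[0.53784313 0.06207254 0.10224565] [[ 0.00351003  0.23474133 -0.97205153]
 [ 0.00216653 -0.97205703 -0.23473484]
 [-0.99999149 -0.00128205 -0.00392052]] [-0.54688613  0.19145767  0.17506944]
```

View pics/w2.png

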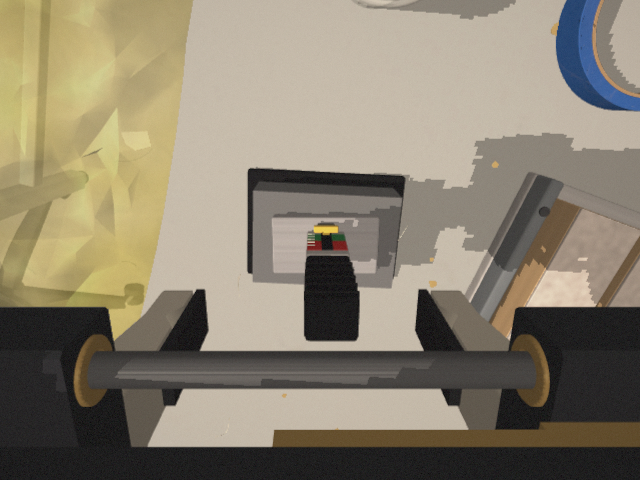

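Emit:
{"op": "drive_tool", "data": {"delta_pos": [[0.0022,-0.007,-0.0055],[0,0,0]], "turn": [[-0.1,0.2,0],[0,0,0]], "gripper": [-1,-1]}}

```text
time_s: 2.75
position: [0.542, 0.0556, 0.0994]
tcp_rot: [[0.004, 0.235, -0.972], [0.002, -0.972, -0.235], [-1.0, -0.001, -0.005]]
contact_force: [-0.1, 0.2, -0.2]
opening: 0.0879
```

Emit:
{"op": "drive_tool", "data": {"delta_pos": [[-0.0015,-0.0005,-0.004],[0,0,0],[0,0,0],[0,0,0]], "turn": [[0,0,0],[0,0,0],[0,0,0],[0,0,0]], "gripper": [-1,1,1,1], "grip_force": 30}}

```text
time_s: 3.25
position: [0.541, 0.0549, 0.0962]
tcp_rot: [[0.006, 0.235, -0.972], [0.003, -0.972, -0.235], [-1.0, -0.001, -0.007]]
contact_force: [0.0, -0.1, -0.2]
opening: 0.0633
```

Emit:
{"op": "drive_tool", "data": {"delta_pos": [[0,0,0],[0,0,0],[0,0,0]], "turn": [[0,0,0],[0,0,0],[0,0,0]], "gripper": [1,1,1]}}

```text
time_s: 3.62
position: [0.5411, 0.055, 0.0963]
tcp_rot: [[0.006, 0.235, -0.972], [0.003, -0.972, -0.235], [-1.0, -0.001, -0.007]]
contact_force: [-0.1, -0.9, 0.4]
opening: 0.0331
```

```bash
python3 - <<'E'
from h import *
s=r.sense();print(s['position'],s['tcp_rot'],s['contact_force'],s['moment'],s['opening'])
im=r.read_camera('wrist');cv2.imwrite('pics/w3.png',im)
E
```

```text
[0.5410856  0.05498043 0.0962636 ] [[ 0.00628762  0.23491631 -0.97199527]
 [ 0.002953   -0.9720146  -0.23490188]
 [-0.99997587 -0.00139333 -0.00680537]] [-0.07036459 -0.94204849  0.4471416 ] [-0.02056588  0.00160393 -0.04628504] 0.03312319909686326
```

View pics/w3.png

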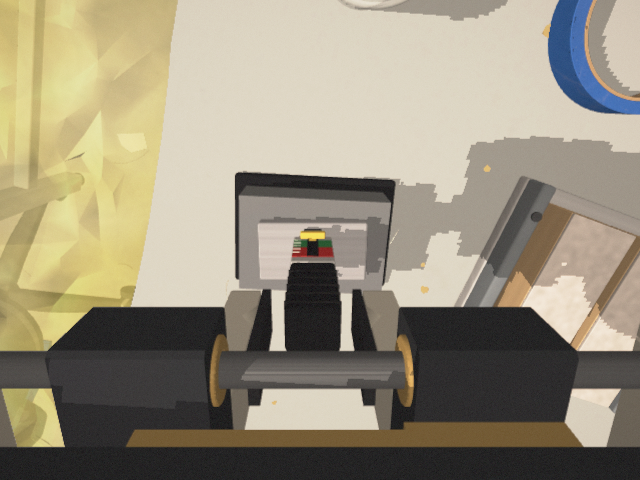

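Emit:
{"op": "drive_tool", "data": {"delta_pos": [[0,0,0],[0,0,0],[0,0,0],[0,0,0],[0,0,0]], "turn": [[-0.2,0.4,0],[0,0,0],[0,0,0],[0,0,0],[0,0,0]], "gripper": [1,1,1,1,1]}}

```text
time_s: 4.3
position: [0.541, 0.0549, 0.0963]
tcp_rot: [[-0.001, 0.235, -0.972], [-0.001, -0.972, -0.235], [-1.0, 0.001, 0.002]]
contact_force: [-0.5, 0.2, -0.1]
opening: 0.0219
```

Emit:
{"op": "drive_tool", "data": {"delta_pos": [[0,0,0.01],[0,0,0.03],[0,0,0.04],[0,0,0]], "turn": [[0,0,0],[0,0,0],[0,0,0],[0,0,0]], "gripper": [1,1,1,1]}}

```text
time_s: 4.8
position: [0.5398, 0.0545, 0.179]
tcp_rot: [[-0.004, 0.235, -0.972], [-0.002, -0.972, -0.235], [-1.0, 0.001, 0.004]]
contact_force: [0.2, 0.1, -1.7]
opening: 0.0217
```

```bash
python3 - <<'E'
from h import *
s=r.sense();print(s['position'],s['tcp_rot'],s['contact_force'],s['opening'])
im=r.read_camera('wrist');cv2.imwrite('pics/w4.png',im)
im=r.read_camera('scene');cv2.imwrite('pics/s4.png',im);crop('pics/s4.png','pics/s4a.png',150,90,200,170,4)
E
```

```text
[0.53982811 0.05454456 0.1789865 ] [[-3.73092028e-03  2.34544398e-01 -9.72098249e-01]
 [-1.57505044e-03 -9.72105187e-01 -2.34540027e-01]
 [-9.99991800e-01  6.56053633e-04  3.99626621e-03]] [ 0.24484718  0.07265896 -1.65437309] 0.02173295923458356
```

View pics/w4.png

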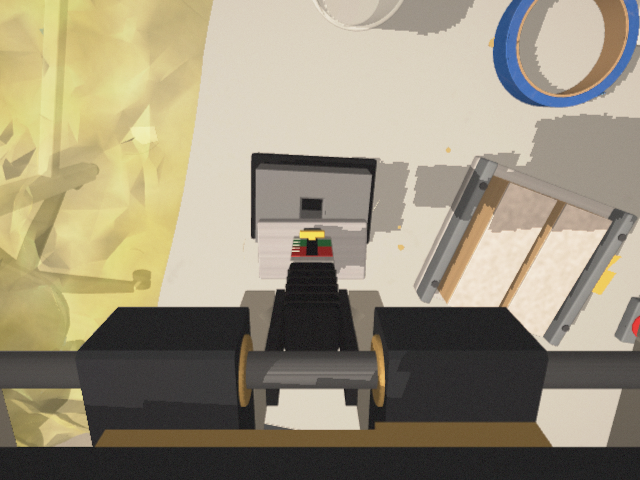

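View pics/s4a.png

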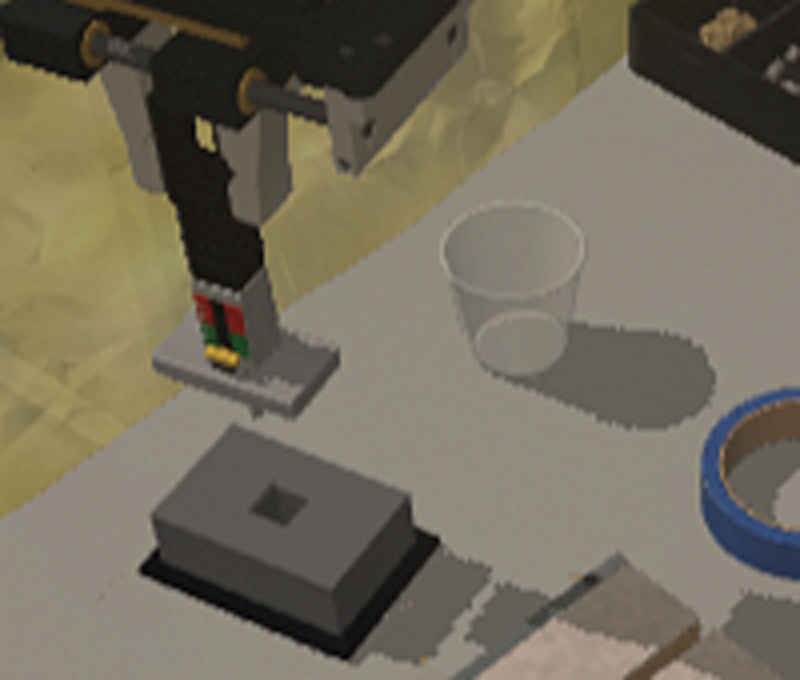

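```bash
python3 - <<'E'
from h import *
crop('pics/w4.png','pics/w4a.png',240,145,145,140,5)
E
```

```text
(no output)
```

View pics/w4a.png

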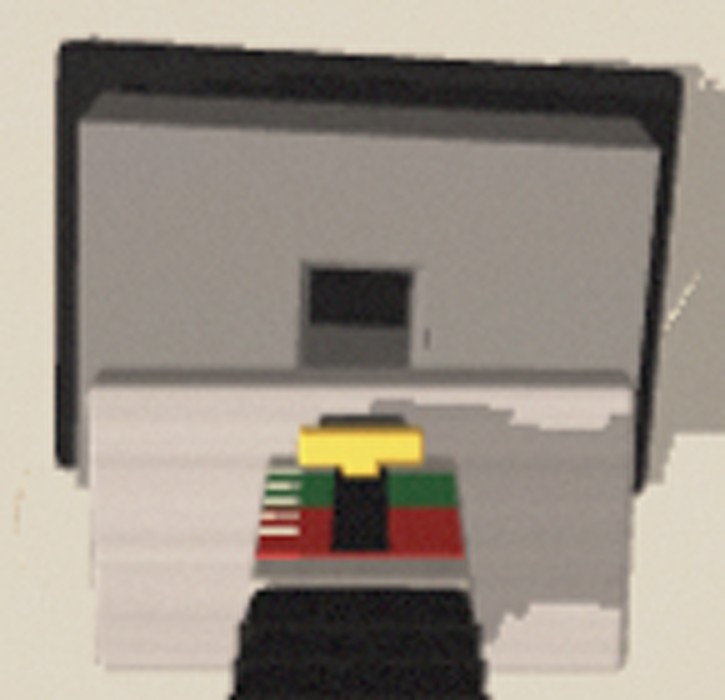

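```bash
python3 - <<'E'
from h import *
s=r.sense();p=s['position'];R=s['tcp_rot']
f=lambda x,y,z:pt('wrist',x/5+240,y/5+145,z)
a,b=f(302,262,.036),f(414,266,.036);print('hole far edge',a,b,np.linalg.norm(a-b),(a+b)/2-.008*np.array([.98,.17,0]))
S=[f(80,122,.036),f(660,150,.036)];print('stand far corners',S,np.linalg.norm(S[0]-S[1]),(S[0]+S[1])/2-.03*np.array([.983,.185,0]))
F=[f(90,387,.1287),f(633,387,.1287),f(628,668,.1287),f(100,668,.1287)]
print('foot',F,np.mean(F,0),'in tool',R.T@(np.mean(F,0)-p))
for q in F: print(R.T@(q-p))
E
```

```text
hole far edge [0.5451 0.0642 0.036 ] [0.5486 0.0471 0.036 ] 0.01745451231057457 [0.53901 0.05429 0.036  ]
stand far corners [array([0.5585, 0.102 , 0.036 ]), array([0.5749, 0.015 , 0.036 ])] 0.08853225400948514 [0.53721 0.05295 0.036  ]
foot [array([0.5476, 0.0871, 0.1287]), array([0.5619, 0.0276, 0.1287]), array([0.5285, 0.0187, 0.1287]), array([0.514 , 0.0792, 0.1287])] [0.538   0.05315 0.1287 ] in tool [ 0.04685564  0.00094341 -0.00063252]
[ 0.04667039 -0.02981856 -0.01790762]
[ 0.04670794  0.03137571 -0.01789133]
[0.0470414  0.03221491 0.01666232]
[ 0.04700285 -0.0299984   0.01660653]
```

Emit:
{"op": "drive_tool", "data": {"delta_pos": [[0,-0.036,0],[0,-0.036,0],[0,-0.036,0],[0,-0.036,0],[0,-0.028,0],[0,0,0],[0,0,0]], "turn": [[0.1,-0.2,-5],[0,0,-5],[0,0,-5],[0,0,-4],[0,0,0],[0,0,0],[0,0,0]], "gripper": [1,1,1,1,1,1,1]}}

```text
time_s: 5.78
position: [0.531, -0.1225, 0.1664]
tcp_rot: [[-0.022, -0.106, -0.994], [0.002, -0.994, 0.106], [-1.0, 0.001, 0.022]]
contact_force: [-0.6, 0.7, -2.8]
opening: 0.0217
```

Emit:
{"op": "drive_tool", "data": {"delta_pos": [[0.009,0,-0.005],[0,0,-0.01],[0,0,0],[0,0,0]], "turn": [[0,-1.2,0.3],[0,0,0],[0,0,0],[0,0,0]], "gripper": [1,1,1,1]}}

```text
time_s: 6.28
position: [0.5402, -0.1203, 0.1493]
tcp_rot: [[-0.001, -0.098, -0.995], [0.002, -0.995, 0.098], [-1.0, -0.002, 0.001]]
contact_force: [0.8, -0.4, -2.8]
opening: 0.0218
```

```bash
python3 - <<'E'
from h import *
s=r.sense();print(s['position'],s['tcp_rot'],s['contact_force'],s['opening'])
im=r.read_camera('wrist');cv2.imwrite('pics/w5.png',im)
crop('pics/w5.png','pics/w5a.png',210,120,200,170,4)
im=r.read_camera('scene');cv2.imwrite('pics/s5.png',im);crop('pics/s5.png','pics/s5a.png',220,180,160,140,5)
E
```

```text
[ 0.5402288  -0.12029401  0.14926984] [[-9.88254124e-04 -9.80166350e-02 -9.95184286e-01]
 [ 1.76275628e-03 -9.95183396e-01  9.80147969e-02]
 [-9.99997958e-01 -1.65740382e-03  1.15627353e-03]] [ 0.84042    -0.38272224 -2.82256538] 0.02179681009256813
```

View pics/w5a.png

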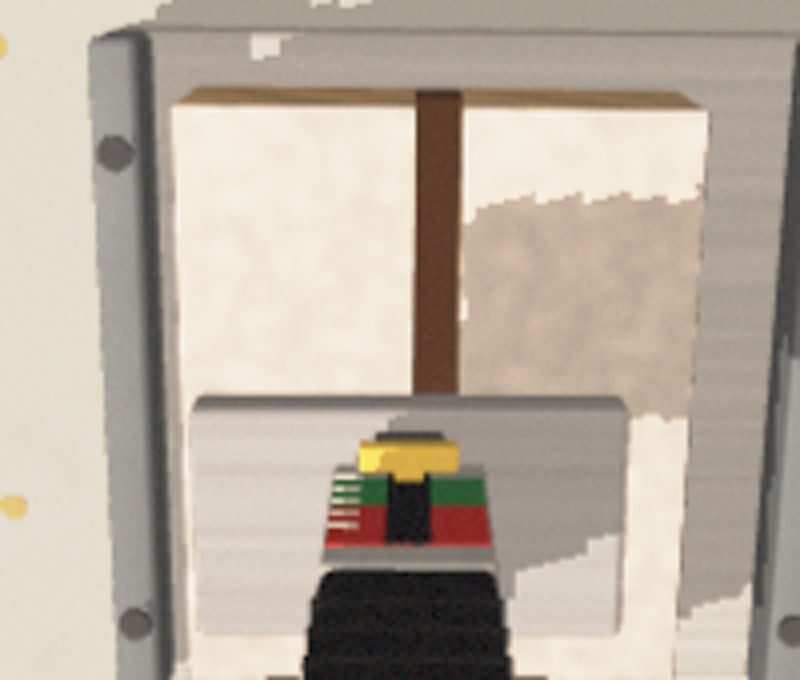

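View pics/s5a.png

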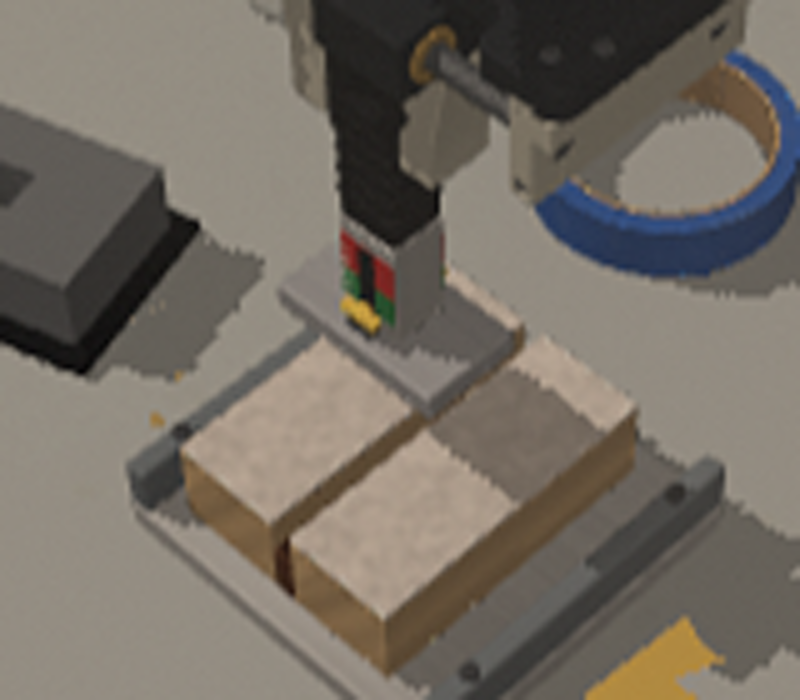

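```bash
cat > ch.py <<'E'
from h import *
def rel(u,v,z):
    s=r.sense();return np.round(s['tcp_rot'].T@(pt('wrist',u,v,z)-s['position']),4)
E
python3 - <<'E'
from ch import *
f=lambda x,y,z:rel(x/4+210,y/4+120,z)
for p in((415,108),(463,108),(413,392),(460,392)): print('chan',f(*p,.046))
z=r.sense()['position'][2]-.0503
for p in((191,405),(628,405),(623,633),(197,633)): print('foot',f(*p,z))
print('tell',f(360,455,z+.008),f(459,455,z+.008))
print('panel',f(172,105,.046),f(708,108,.046))
E
```

```text
chan [ 0.1033  0.0019 -0.0536]
chan [ 0.1033  0.0098 -0.0536]
chan [ 0.1034  0.0016 -0.0046]
chan [ 0.1033  0.0098 -0.0046]
foot [ 0.0503 -0.0305 -0.0176]
foot [ 0.0502  0.0319 -0.0175]
foot [0.0502 0.0326 0.0179]
foot [ 0.0503 -0.031   0.0179]
tell [ 0.0423 -0.0062 -0.0127] [ 0.0422  0.0077 -0.0126]
panel [ 0.1034 -0.0385 -0.054 ] [ 0.1032  0.0505 -0.0536]
```

Emit:
{"op": "drive_tool", "data": {"delta_pos": [[-0.0005,-0.005,-0.006],[0,0,-0.004],[0,0,0],[0,0,0]], "turn": [[0,0,0],[0,0,0],[0,0,0],[0,0,0]], "gripper": [1,1,1,1]}}

```text
time_s: 6.88
position: [0.5397, -0.1259, 0.1389]
tcp_rot: [[-0.0, -0.099, -0.995], [0.002, -0.995, 0.099], [-1.0, -0.002, 0.001]]
contact_force: [-0.1, -0.4, -1.8]
opening: 0.0218
```

```bash
python3 - <<'E'
from h import *
s=r.sense();print(s['position'],s['tcp_rot'],s['contact_force'],s['opening'])
im=r.read_camera('wrist');cv2.imwrite('pics/w6.png',im)
crop('pics/w6.png','pics/w6a.png',210,120,200,170,4)
im=r.read_camera('scene');cv2.imwrite('pics/s6.png',im);crop('pics/s6.png','pics/s6a.png',240,200,130,110,6)
E
```

```text
[ 0.53974629 -0.12591804  0.13892378] [[-3.87739180e-04 -9.85896977e-02 -9.95128093e-01]
 [ 1.90824596e-03 -9.95126429e-01  9.85887893e-02]
 [-9.99998104e-01 -1.86072243e-03  5.73982898e-04]] [-0.05519706 -0.37357311 -1.76770237] 0.021847136063452722
```

View pics/w6a.png

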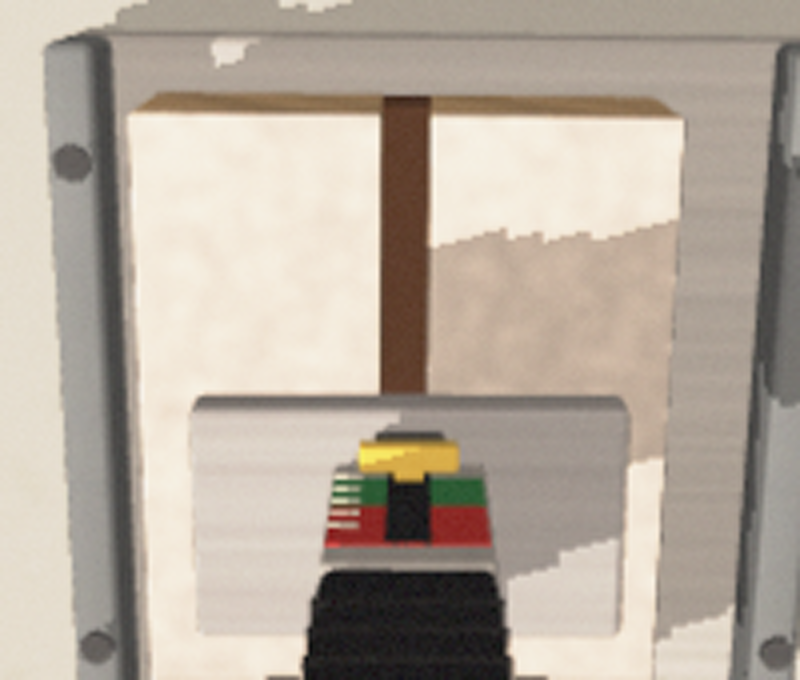

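View pics/s6a.png

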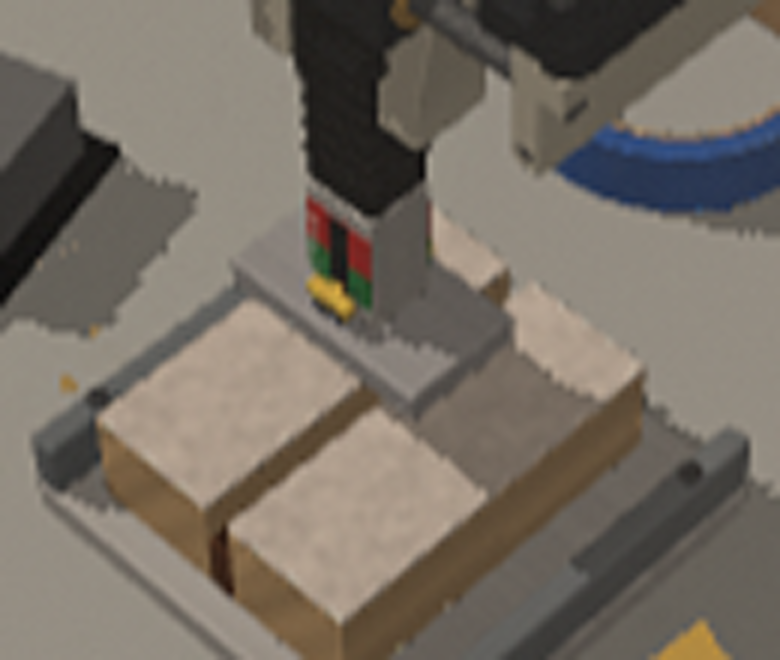

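```bash
python3 - <<'E'
from ch import *
f=lambda x,y,z:rel(x/4+210,y/4+120,z)
for p in((381,115),(431,115),(380,392),(427,392)): print('chan',f(*p,.046))
z=r.sense()['position'][2]-.0503
for p in((191,405),(628,405),(623,633),(197,633)): print('foot',f(*p,z))
print('tell',f(360,455,z+.008),f(459,455,z+.008))
E
```

```text
chan [ 0.0929 -0.0037 -0.0536]
chan [ 0.0929  0.0043 -0.0537]
chan [ 0.093  -0.0041 -0.0075]
chan [ 0.093   0.0039 -0.0076]
foot [ 0.0503 -0.0305 -0.0175]
foot [ 0.0502  0.0319 -0.0176]
foot [0.0502 0.0326 0.0178]
foot [ 0.0503 -0.031   0.0179]
tell [ 0.0423 -0.0062 -0.0126] [ 0.0422  0.0076 -0.0127]
```

Emit:
{"op": "drive_tool", "data": {"delta_pos": [[0,0.0006,-0.003],[0,0,-0.003],[0,0,0],[0,0,0]], "turn": [[-0.1,0,0],[0,0,0],[0,0,0],[0,0,0]], "gripper": [1,1,1,1]}}

```text
time_s: 7.48
position: [0.5399, -0.1251, 0.1327]
tcp_rot: [[-0.0, -0.098, -0.995], [0.0, -0.995, 0.098], [-1.0, -0.0, 0.0]]
contact_force: [-0.1, 0.1, -3.1]
opening: 0.0213
```

Emit:
{"op": "drive_tool", "data": {"delta_pos": [[0,-0.0001,-0.002],[0,0,-0.002],[0,0,0]], "turn": [[0,0,0],[0,0,0],[0,0,0]], "gripper": [1,1,1]}}

```text
time_s: 7.85
position: [0.5399, -0.1252, 0.1284]
tcp_rot: [[-0.0, -0.098, -0.995], [0.0, -0.995, 0.098], [-1.0, -0.0, 0.0]]
contact_force: [-0.3, -1.0, -1.4]
opening: 0.0218
```

Emit:
{"op": "drive_tool", "data": {"delta_pos": [[0,0,-0.001],[0,0,-0.001],[0,0,0]], "turn": [[0,0,0],[0,0,0],[0,0,0]], "gripper": [1,1,1]}}

```text
time_s: 8.22
position: [0.5399, -0.1252, 0.1263]
tcp_rot: [[0.0, -0.098, -0.995], [0.0, -0.995, 0.098], [-1.0, -0.0, -0.0]]
contact_force: [-0.1, -0.6, -2.5]
opening: 0.0217
```

```bash
python3 - <<'E'
from ch import *
s=r.sense();print(s['position'],s['tcp_rot'],s['contact_force'],s['moment'],s['opening'])
im=r.read_camera('wrist');cv2.imwrite('pics/w7.png',im)
crop('pics/w7.png','pics/w7a.png',210,120,200,170,4)
E
```

```text
[ 0.53989851 -0.12522572  0.12629107] [[ 3.70875139e-05 -9.83524104e-02 -9.95151648e-01]
 [ 9.94282005e-05 -9.95151643e-01  9.83524137e-02]
 [-9.99999994e-01 -1.02593784e-04 -2.71286972e-05]] [-0.11184614 -0.56302707 -2.49991519] [-0.03689218  0.01214294 -0.03606245] 0.02166184229750938
```

View pics/w7a.png

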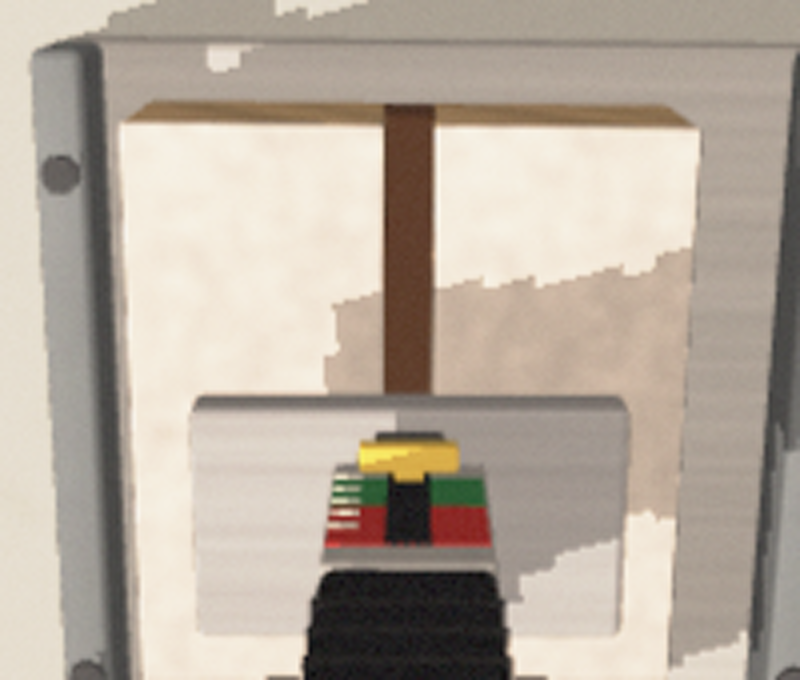

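Emit:
{"op": "drive_tool", "data": {"delta_pos": [[0,0,-0.002],[0,0,-0.002],[0,0,-0.002],[0,0,-0.002],[0,0,0]], "turn": [[0,0,0],[0,0,0],[0,0,0],[0,0,0],[0,0,0]], "gripper": [1,1,1,1,1]}}

```text
time_s: 8.9
position: [0.5399, -0.1252, 0.1177]
tcp_rot: [[0.0, -0.098, -0.995], [0.0, -0.995, 0.098], [-1.0, -0.0, -0.0]]
contact_force: [0.4, 1.7, -3.3]
opening: 0.0217
```

Emit:
{"op": "drive_tool", "data": {"delta_pos": [[0,0,-0.002],[0,0,-0.002],[0,0,-0.002],[0,0,-0.0015],[0,0,0]], "turn": [[0,0,0],[0,0,0],[0,0,0],[0,0,0],[0,0,0]], "gripper": [1,1,1,1,1]}}

```text
time_s: 9.52
position: [0.5406, -0.1253, 0.1109]
tcp_rot: [[0.002, -0.098, -0.995], [-0.0, -0.995, 0.098], [-1.0, 0.0, -0.002]]
contact_force: [-0.5, -0.2, 0.8]
opening: 0.0217
```

Emit:
{"op": "drive_tool", "data": {"delta_pos": [[0,0,-0.0015],[0,0,-0.001],[0,0,-0.0005],[0,0,0]], "turn": [[0,0,0],[0,0,0],[0,0,0],[0,0,0]], "gripper": [1,1,1,1]}}

```text
time_s: 10.02
position: [0.5407, -0.1254, 0.108]
tcp_rot: [[0.002, -0.098, -0.995], [-0.0, -0.995, 0.098], [-1.0, 0.0, -0.002]]
contact_force: [-0.2, 0.2, 2.0]
opening: 0.0218
```

```bash
python3 - <<'E'
from ch import *
s=r.sense();print(s['position'],s['tcp_rot'],s['contact_force'],s['moment'],s['opening'])
im=r.read_camera('wrist');cv2.imwrite('pics/w8.png',im)
crop('pics/w8.png','pics/w8a.png',250,200,120,90,6)
im=r.read_camera('scene');cv2.imwrite('pics/s8.png',im);crop('pics/s8.png','pics/s8a.png',240,200,130,110,6)
E
```

```text
[ 0.54065295 -0.12540242  0.10799864] [[ 1.87149992e-03 -9.77537254e-02 -9.95208876e-01]
 [-4.40583960e-04 -9.95210603e-01  9.77530665e-02]
 [-9.99998152e-01  2.55528212e-04 -1.90560528e-03]] [-0.20787227  0.21300757  2.0310146 ] [ 0.1780148   0.44279754 -0.0433404 ] 0.02176114825144279
```

View pics/w8a.png

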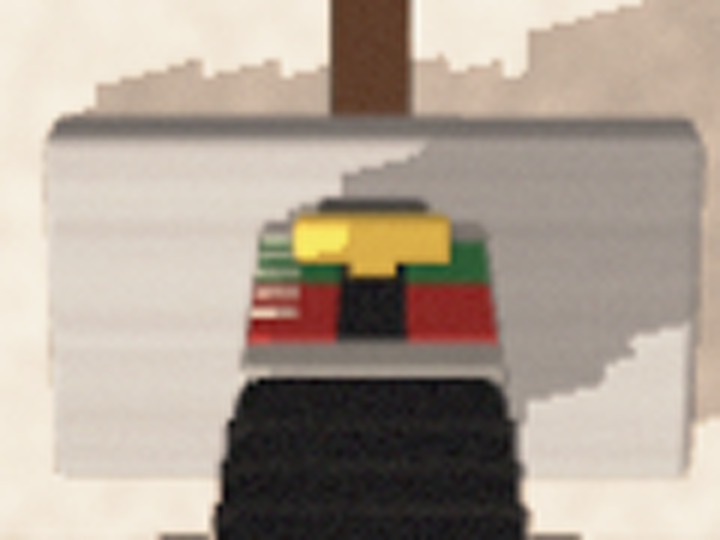

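View pics/s8a.png

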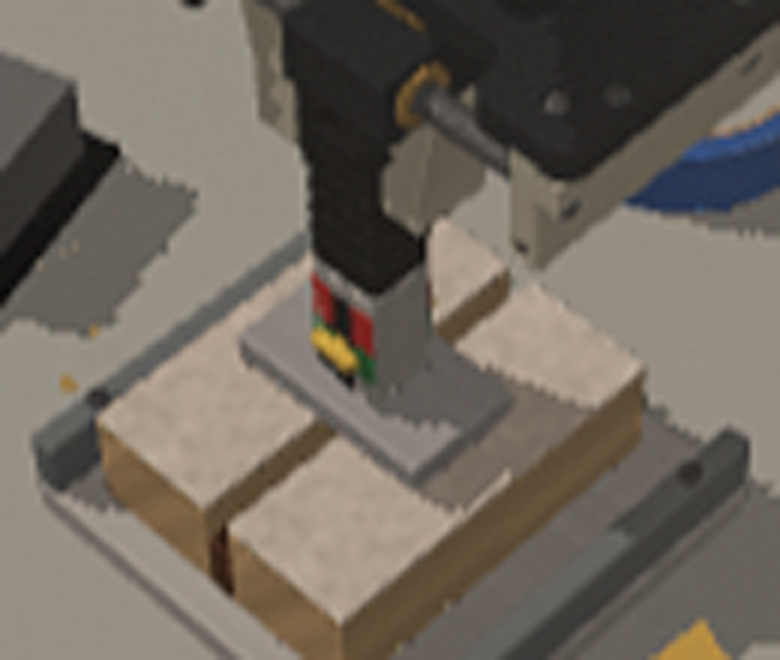

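Emit:
{"op": "drive_tool", "data": {"delta_pos": [[0,0,-0.0007],[0,0,-0.0005],[0,0,0]], "turn": [[0,0,0],[0,0,0],[0,0,0]], "gripper": [1,1,1]}}

```text
time_s: 10.5
position: [0.5407, -0.1254, 0.1068]
tcp_rot: [[0.002, -0.098, -0.995], [-0.0, -0.995, 0.098], [-1.0, 0.0, -0.002]]
contact_force: [-0.9, 0.7, 2.8]
opening: 0.0218
```

Emit:
{"op": "drive_tool", "data": {"delta_pos": [[0,0,-0.0005],[0,0,-0.0005],[0,0,0]], "turn": [[0,0,0],[0,0,0],[0,0,0]], "gripper": [1,1,1]}}

```text
time_s: 10.88
position: [0.5408, -0.1255, 0.1063]
tcp_rot: [[0.002, -0.098, -0.995], [-0.001, -0.995, 0.098], [-1.0, 0.0, -0.003]]
contact_force: [-0.8, 0.5, 2.5]
opening: 0.0217
```

Emit:
{"op": "drive_tool", "data": {"delta_pos": [[0,0,-0.0005],[0,0,-0.0005],[0,0,0]], "turn": [[0,0,0],[0,0,0],[0,0,0]], "gripper": [1,1,1]}}

```text
time_s: 11.25
position: [0.5409, -0.1256, 0.1063]
tcp_rot: [[0.003, -0.097, -0.995], [-0.001, -0.995, 0.097], [-1.0, 0.001, -0.003]]
contact_force: [-2.0, 1.7, 3.0]
opening: 0.0214
```

Emit:
{"op": "drive_tool", "data": {"delta_pos": [[0,0,-0.001],[0,0,-0.001],[0,0,-0.001],[0,0,0]], "turn": [[0,0,0],[0,0,0],[0,0,0],[0,0,0]], "gripper": [1,1,1,1]}}

```text
time_s: 11.75
position: [0.5418, -0.1259, 0.1064]
tcp_rot: [[0.006, -0.096, -0.995], [-0.002, -0.995, 0.096], [-1.0, 0.001, -0.006]]
contact_force: [-1.5, 0.8, 1.5]
opening: 0.0218
```

```bash
python3 - <<'E'
from ch import *
s=r.sense();print(s['position'],s['tcp_rot'],s['contact_force'],s['moment'],s['opening'])
im=r.read_camera('wrist');cv2.imwrite('pics/w9.png',im)
crop('pics/w9.png','pics/w9a.png',250,200,120,90,6)
im=r.read_camera('scene');cv2.imwrite('pics/s9.png',im);crop('pics/s9.png','pics/s9a.png',250,220,90,75,8)
E
```

```text
[ 0.54181539 -0.12585837  0.10641953] [[ 0.00572259 -0.09614307 -0.99535107]
 [-0.0018569  -0.99536668  0.0961339 ]
 [-0.9999819   0.00129814 -0.00587461]] [-1.46238434  0.82101311  1.52904473] [ 0.48050426  0.90401591 -0.0119244 ] 0.02182828321202051
```

View pics/w9a.png

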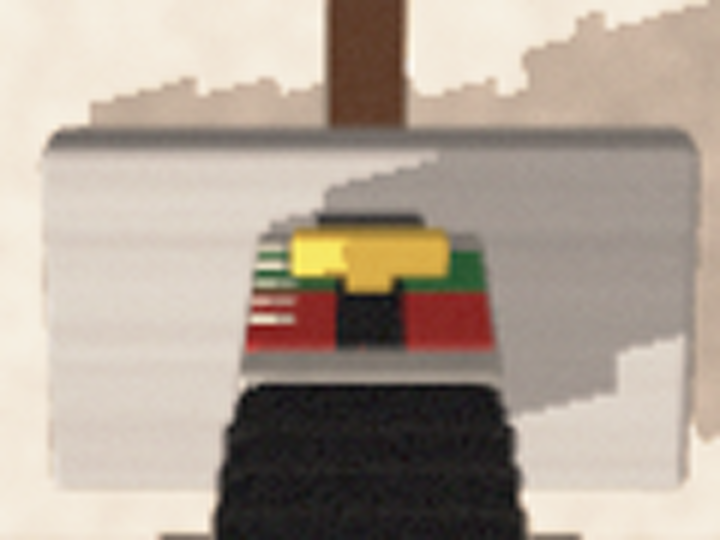

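View pics/s9a.png

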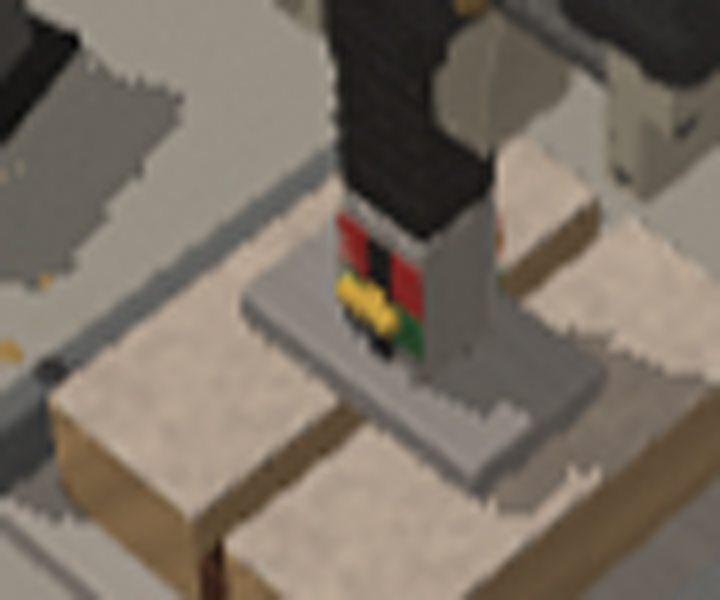

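Emit:
{"op": "drive_tool", "data": {"delta_pos": [[-0.0008,0.0003,-0.001],[0,0,-0.001]], "turn": [[-0.1,0.35,0],[0,0,0]], "gripper": [1,1]}}

```text
time_s: 12.1
position: [0.5425, -0.1261, 0.1064]
tcp_rot: [[0.002, -0.095, -0.995], [-0.005, -0.995, 0.095], [-1.0, 0.005, -0.003]]
contact_force: [-4.3, 2.0, 13.9]
opening: 0.0218
```

```bash
python3 - <<'E'
from ch import *
s=r.sense();print(s['position'],s['contact_force'],s['moment'],s['tcp_rot'])
# tell-tale height by intersecting rays with vertical plane in front of column (current tool)
def zplane(cam,u,v,p,R,off,m):
    E=m['extrinsics'];d=E[:3,:3]@np.array([(u-m['cx'])/m['fx'],(v-m['cy'])/m['fy'],1]);o=E[:3,3]
    n=R[:,2];t=(n@p+off-n@o)/(n@d);return R.T@(o+t*d-p)
p,R=s['position'],s['tcp_rot'];m=r.camera_model('wrist')
for off in(-.0105,-.0125,-.014):
    for lab,k,x0,y0,x,ys in(('rest',4,210,120,409,(440,472)),('now',6,250,200,370,(230,279)),('bands rest',4,210,120,340,(477,505,547)),('bands now',6,250,200,460,(252,291,350))):
        print(off,lab,[np.round(zplane('wrist',x/k+x0,y/k+y0,p,R,off,m)[0]*1000,1) for y in ys])
E
```

```text
[ 0.54253776 -0.12605161  0.10635584] [-4.26129867  1.95878806 13.87275313] [ 0.98213107  1.9028174  -0.08921894] [[ 0.00231014 -0.09512917 -0.99546226]
 [-0.00493013 -0.9954539   0.09511693]
 [-0.99998518  0.00468803 -0.00276863]]
-0.0105 rest [np.float64(56.3), np.float64(41.3)]
-0.0105 now [np.float64(40.7), np.float64(27.2)]
-0.0105 bands rest [np.float64(39.2), np.float64(27.6), np.float64(12.2)]
-0.0105 bands now [np.float64(34.5), np.float64(24.1), np.float64(10.0)]
-0.0125 rest [np.float64(49.9), np.float64(35.3)]
-0.0125 now [np.float64(34.7), np.float64(21.6)]
-0.0125 bands rest [np.float64(33.2), np.float64(22.0), np.float64(7.0)]
-0.0125 bands now [np.float64(28.6), np.float64(18.5), np.float64(4.8)]
-0.014 rest [np.float64(45.0), np.float64(30.8)]
-0.014 now [np.float64(30.2), np.float64(17.3)]
-0.014 bands rest [np.float64(28.7), np.float64(17.7), np.float64(3.0)]
-0.014 bands now [np.float64(24.3), np.float64(14.4), np.float64(1.0)]
```

Emit:
{"op": "drive_tool", "data": {"delta_pos": [[0,0,0],[0,0,0],[0,0,0.002],[0,0,0.01],[0,0,0.03],[0,0,0.03],[0,0,0]], "turn": [[0,0,0],[0,0,0],[0,0,0],[0,0,0],[0,0,0],[0,0,0],[0,0,0]], "gripper": [1,1,1,1,1,1,1]}}

```text
time_s: 12.98
position: [0.5426, -0.1261, 0.18]
tcp_rot: [[0.001, -0.095, -0.995], [-0.005, -0.995, 0.095], [-1.0, 0.005, -0.002]]
contact_force: [0.9, 0.1, -2.6]
opening: 0.0216
```

```bash
python3 - <<'E'
from ch import *
s=r.sense();print(s['position'],s['contact_force'],s['tcp_rot'],s['time_s'])
im=r.read_camera('wrist');cv2.imwrite('pics/w10.png',im)
crop('pics/w10.png','pics/w10a.png',240,180,150,110,5)
im=r.read_camera('scene');cv2.imwrite('pics/s10.png',im);crop('pics/s10.png','pics/s10a.png',240,150,110,100,7)
E
```

```text
[ 0.54260244 -0.12606665  0.17998124] [ 0.92838477  0.06125469 -2.61835387] [[ 0.00120726 -0.09546106 -0.99543243]
 [-0.00491816 -0.99542169  0.09545406]
 [-0.99998718  0.00478046 -0.00167123]] 12.975
```

View pics/w10a.png

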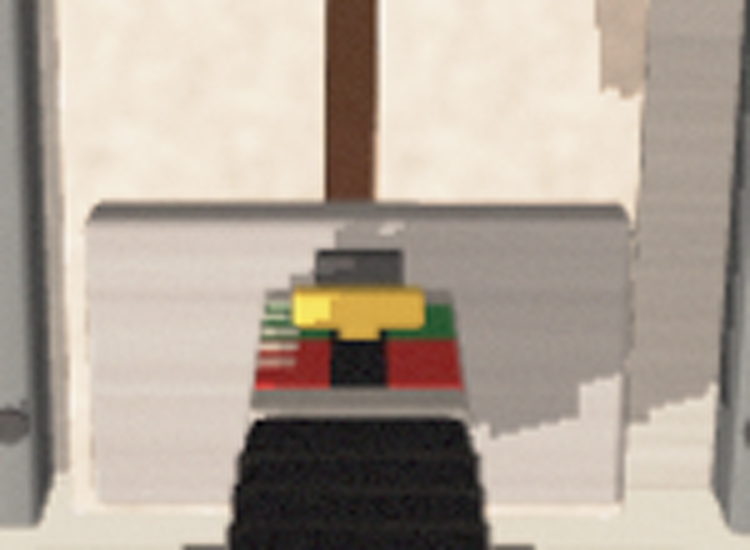

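View pics/s10a.png

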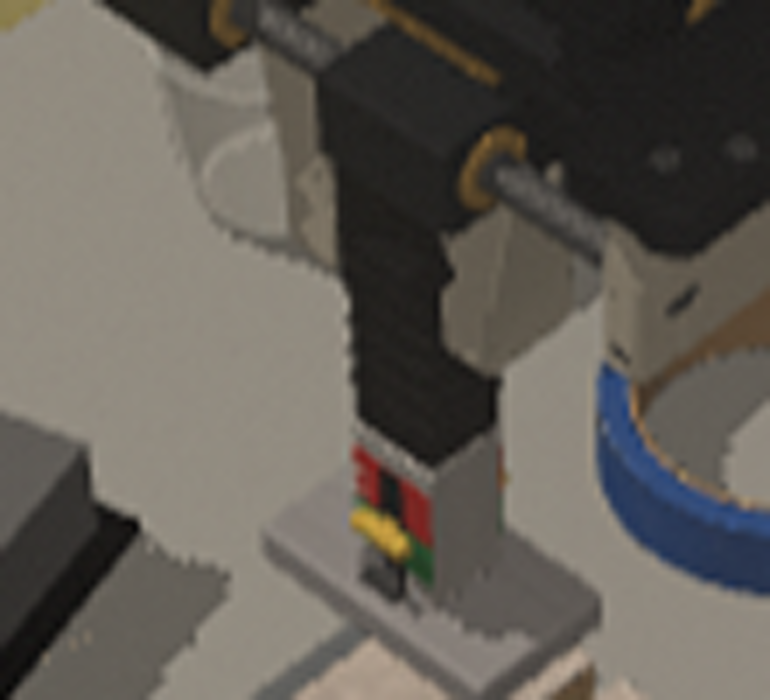

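```bash
python3 - <<'E'
from ch import *
import cv2
def yel(f):
    im=cv2.imread(f);h=cv2.cvtColor(im,cv2.COLOR_BGR2HSV)
    m=cv2.inRange(h,(20,150,90),(35,255,255));n,l,st,c=cv2.connectedComponentsWithStats(m)
    return [(st[i],np.round(c[i],2)) for i in range(1,n) if st[i][4]>4 and 220<c[i][0]<340 and 190<c[i][1]<300]
for f in('pics/s5.png','pics/s6.png','pics/s8.png','pics/s9.png','pics/s10.png'):print(f,yel(f))
def h(cam_uv,tcp,yaw):
    m=r.camera_model('scene');E=m['extrinsics'];d=E[:3,:3]@np.array([(cam_uv[0]-m['cx'])/m['fx'],(cam_uv[1]-m['cy'])/m['fy'],1]);o=E[:3,3]
    n=np.array([np.cos(yaw),np.sin(yaw),0]);t=(n@np.array(tcp)-.0125-n@o)/(n@d);q=o+t*d;return q-np.array(tcp)+[0,0,.0603]
yw=-.097
print(h((295.2,249.7),(.5397,-.1259,.1389),yw),h((294.3,226.1),(.5426,-.1261,.180),yw))
E
python3 - <<'E'
import sys;sys.path.insert(0,'.')
from h import *
import os;os.chdir('.')
a=cv2.imread('pics/s6.png')[235:265,275:315];b=cv2.imread('pics/s10.png')[205:245,275:315]
cv2.imwrite('pics/cmp.png',np.vstack([cv2.resize(x,None,fx=10,fy=7,interpolation=cv2.INTER_NEAREST) for x in(a,b)]))
E
```

```text
pics/s5.png [(array([289, 240,   7,   6,  28], dtype=int32), array([292.11, 242.43]))]
pics/s6.png [(array([291, 246,   8,   7,  27], dtype=int32), array([294.78, 248.67]))]
pics/s8.png [(array([292, 255,   8,   7,  28], dtype=int32), array([295.54, 257.79]))]
pics/s9.png [(array([292, 255,   8,   7,  31], dtype=int32), array([295.68, 257.52]))]
pics/s10.png [(array([290, 223,   9,   7,  30], dtype=int32), array([294.27, 225.7 ]))]
[-0.01249297  0.00067894  0.01367382] [-0.01224693  0.00320752  0.02037095]
```

View pics/cmp.png

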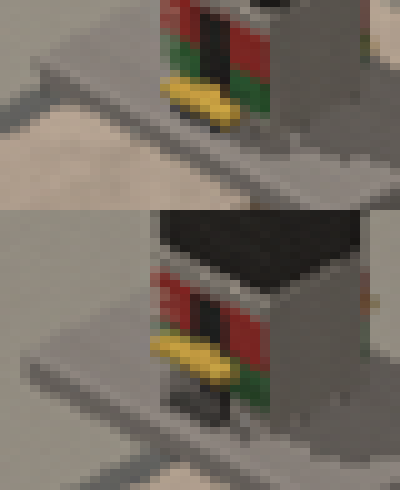

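```bash
python3 - <<'E'
from ch import *
f=lambda x,y,z:rel(x/5+240,y/5+180,z)
z=r.sense()['position'][2]-.0503
F=[f(*p,z) for p in((88,218),(628,218),(623,500),(97,502))];print(F,np.mean(F,0))
E
```

```text
[array([ 0.0502, -0.0305, -0.0163]), array([ 0.0504,  0.0313, -0.0162]), array([0.0506, 0.0321, 0.0191]), array([ 0.0503, -0.0309,  0.0191])] [0.050375 0.0005   0.001425]
```

Emit:
{"op": "drive_tool", "data": {"delta_pos": [[0,0.02,0.002],[0,0.03,0.002],[0,0.03,0.002],[0,0.03,0.002],[0,0.03,0],[0,0.025,0],[0,0.012,0],[0,0,0],[0,0,0]], "turn": [[0,0,3],[0,0,4],[0,0,4],[0,0,4],[0,0,4],[0,0,0],[0,0,0],[0,0,0],[0,0,0]], "gripper": [1,1,1,1,1,1,1,1,1]}}

```text
time_s: 14.2
position: [0.5341, 0.0544, 0.1742]
tcp_rot: [[-0.019, 0.241, -0.97], [-0.011, -0.97, -0.241], [-1.0, 0.006, 0.021]]
contact_force: [-0.9, 0.4, -2.3]
opening: 0.0216
```

Emit:
{"op": "drive_tool", "data": {"delta_pos": [[0.008,0.0005,-0.005],[0,0,-0.015],[0,0,-0.01],[0,0,0],[0,0,0]], "turn": [[0.4,-1.2,0],[0,0,0],[0,0,0],[0,0,0],[0,0,0]], "gripper": [1,1,1,1,1]}}

```text
time_s: 14.82
position: [0.542, 0.0528, 0.141]
tcp_rot: [[0.002, 0.238, -0.971], [-0.004, -0.971, -0.238], [-1.0, 0.004, -0.001]]
contact_force: [-0.0, 0.2, -3.0]
opening: 0.022
```

```bash
python3 - <<'E'
from ch import *
s=r.sense();print(s['position'],s['contact_force'],s['tcp_rot'],s['time_s'])
im=r.read_camera('wrist');cv2.imwrite('pics/w11.png',im)
crop('pics/w11.png','pics/w11a.png',230,150,160,140,5)
im=r.read_camera('scene');cv2.imwrite('pics/s11.png',im);crop('pics/s11.png','pics/s11a.png',160,130,120,120,5)
E
```

```text
[0.54201373 0.05275554 0.14103702] [-0.00333772  0.15385284 -2.96626144] [[ 1.55633358e-03  2.38340374e-01 -9.71180439e-01]
 [-3.99479411e-03 -9.71172384e-01 -2.38344798e-01]
 [-9.99990810e-01  4.25060991e-03 -5.59347477e-04]] 14.825
```

View pics/w11a.png

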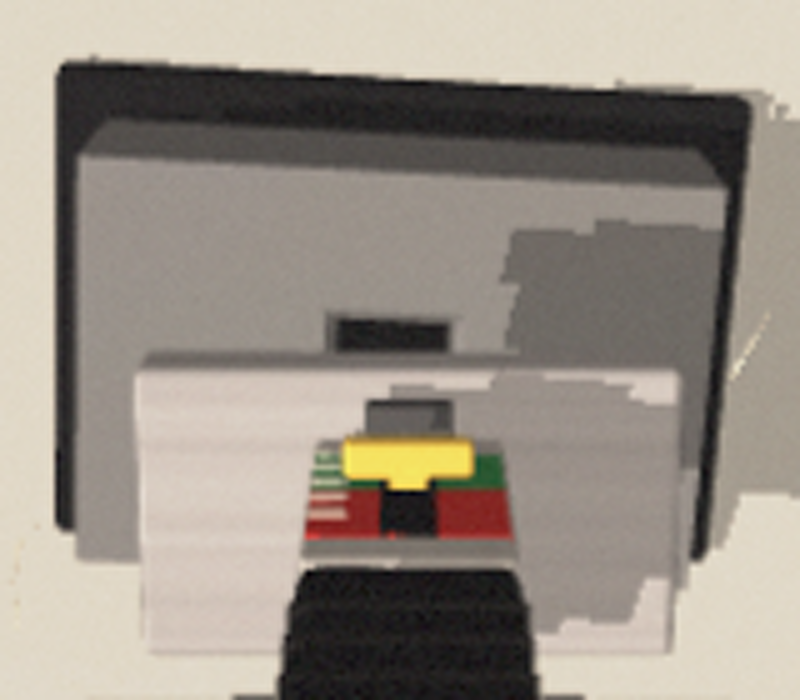

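View pics/s11a.png

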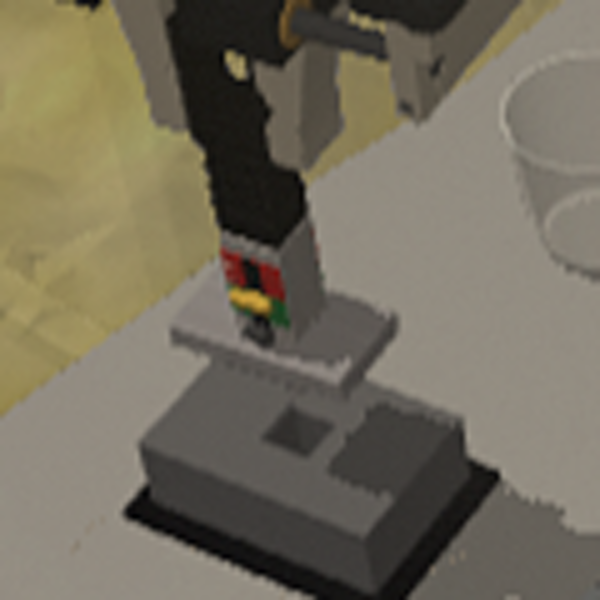

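Emit:
{"op": "drive_tool", "data": {"delta_pos": [[0,0.002,-0.005],[0,0,-0.006],[0,0,-0.006],[0,0,0]], "turn": [[0,0,0],[0,0,0],[0,0,0],[0,0,0]], "gripper": [1,1,1,1]}}

```text
time_s: 15.42
position: [0.5422, 0.0553, 0.1234]
tcp_rot: [[0.003, 0.239, -0.971], [-0.003, -0.971, -0.239], [-1.0, 0.004, -0.002]]
contact_force: [0.5, 0.7, -2.4]
opening: 0.0214
```

Emit:
{"op": "drive_tool", "data": {"delta_pos": [[0,0,-0.006],[0,0,-0.006],[0,0,-0.005],[0,0,0]], "turn": [[0,0,0],[0,0,0],[0,0,0],[0,0,0]], "gripper": [1,1,1,1]}}

```text
time_s: 15.92
position: [0.5422, 0.0553, 0.1051]
tcp_rot: [[0.002, 0.239, -0.971], [-0.003, -0.971, -0.239], [-1.0, 0.004, -0.002]]
contact_force: [-0.9, 0.5, -2.1]
opening: 0.0219
```

Emit:
{"op": "drive_tool", "data": {"delta_pos": [[0,0,-0.004],[0,0,-0.003],[0,0,-0.001],[0,0,-0.0007],[0,0,0]], "turn": [[0,0,0],[0,0,0],[0,0,0],[0,0,0],[0,0,0]], "gripper": [1,1,1,1,1]}}

```text
time_s: 16.55
position: [0.5427, 0.0553, 0.0964]
tcp_rot: [[0.003, 0.239, -0.971], [-0.003, -0.971, -0.239], [-1.0, 0.004, -0.003]]
contact_force: [-0.3, -0.3, -1.2]
opening: 0.0215
```

Emit:
{"op": "drive_tool", "data": {"delta_pos": [[0,0,-0.0005],[0,0,0]], "turn": [[0,0,0],[0,0,0]], "gripper": [1,1]}}

```text
time_s: 16.8
position: [0.543, 0.0553, 0.0964]
tcp_rot: [[0.004, 0.239, -0.971], [-0.003, -0.971, -0.239], [-1.0, 0.004, -0.003]]
contact_force: [-0.2, -0.6, -2.6]
opening: 0.0215
```

On the stand. Release and check.

Emit:
{"op": "drive_tool", "data": {"delta_pos": [[0,0,0],[0,0,0],[0,0,0],[0,0,0],[0,0,0],[0,0,0]], "turn": [[0,0,0],[0,0,0],[0,0,0],[0,0,0],[0,0,0],[0,0,0]], "gripper": [-0.6,-0.4,-0.2,-0.2,-0.2,-0.2]}}

```text
time_s: 17.55
position: [0.5437, 0.0556, 0.0969]
tcp_rot: [[0.006, 0.239, -0.971], [-0.003, -0.971, -0.239], [-1.0, 0.004, -0.005]]
contact_force: [-0.6, -0.5, -0.7]
opening: 0.0528
```

```bash
python3 - <<'E'
from ch import *
s=r.sense();print(s['position'],s['contact_force'],s['opening'],s['time_s'])
im=r.read_camera('wrist');cv2.imwrite('pics/w12.png',im)
im=r.read_camera('scene');cv2.imwrite('pics/s12.png',im);crop('pics/s12.png','pics/s12a.png',160,130,120,120,5)
E
```

```text
[0.54366517 0.05561825 0.09686724] [-0.62331684 -0.51333116 -0.68049805] 0.052789757231611015 17.55
```

View pics/w12.png

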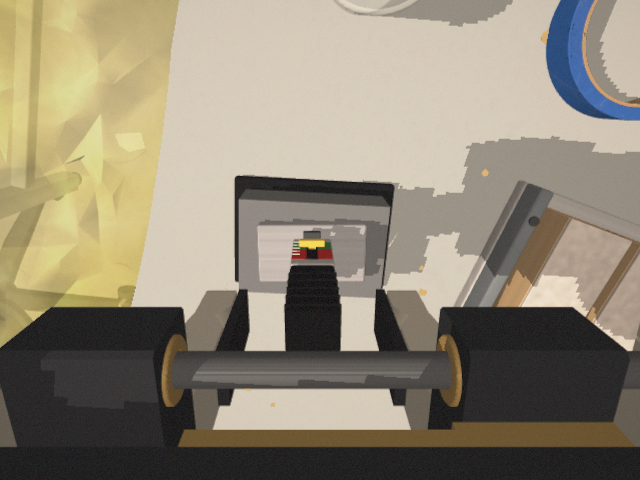

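View pics/s12a.png

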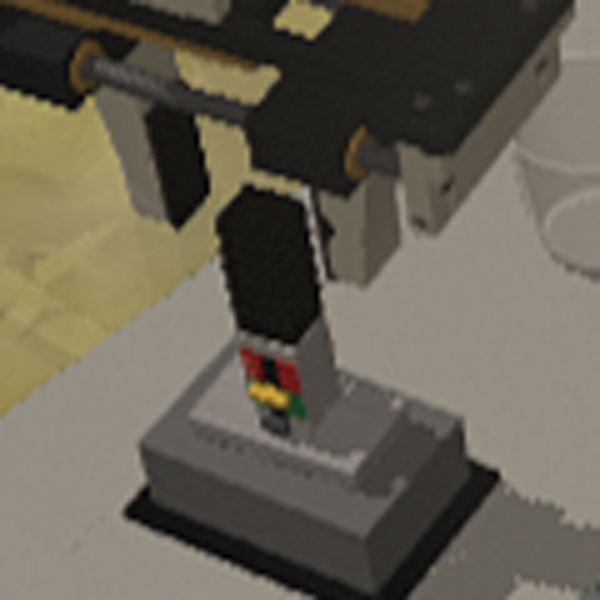

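```bash
python3 - <<'E'
from ch import *
def c(f):
    im=cv2.imread(f);h=cv2.cvtColor(im,cv2.COLOR_BGR2HSV);m=cv2.inRange(h[190:225,200:230],(20,150,90),(35,255,255));y,x=np.nonzero(m);return len(x),x.mean()+200,y.mean()+190
print(c('pics/scene0.png'),c('pics/s12.png'))
for z in(18,25,31,35):print(z,px('scene',[.528,.052,.036+z/1000]))
E
```

```text
(25, np.float64(214.04), np.float64(213.16)) (27, np.float64(213.55555555555554), np.float64(208.59259259259258))
18 [212.9 212.2]
25 [212.3 209.3]
31 [211.8 206.8]
35 [211.4 205.1]
```

Emit:
{"op": "drive_tool", "data": {"delta_pos": [[0,0,0],[0,0,0.02],[0,0,0.04],[0,0,0.05],[0,0,0.02],[0,0,0]], "turn": [[0,0,0],[0,0,0],[0,0,0],[0,0,0],[0,0,0],[0,0,0]], "gripper": [-0.6,-0.6,-0.6,-0.6,-0.6,-0.6]}}

```text
time_s: 18.4
position: [0.5425, 0.055, 0.2301]
tcp_rot: [[0.004, 0.239, -0.971], [-0.004, -0.971, -0.239], [-1.0, 0.004, -0.003]]
contact_force: [-0.0, -0.3, 0.0]
opening: 0.0702
```

Emit:
{"op": "drive_tool", "data": {"delta_pos": [[0.02,0,0],[0.02,0,0],[0.02,0,0],[0.02,0,0],[0.01,0,0],[0,0,0]], "turn": [[0,7,0],[0,8,0],[0,8,0],[0,8,0],[0,4,0],[0,0,0]], "gripper": [-0.6,-0.6,-0.6,-0.6,-0.6,-0.6]}}

```text
time_s: 19.15
position: [0.6306, 0.0546, 0.2209]
tcp_rot: [[-0.595, 0.194, -0.78], [-0.002, -0.971, -0.24], [-0.804, -0.142, 0.578]]
contact_force: [0.4, 0.2, -0.3]
opening: 0.0704
```

```bash
python3 - <<'E'
from ch import *
s=r.sense();print(s['position'],s['tcp_rot'],s['time_s']);m=r.camera_model('wrist');print(m['extrinsics'])
im=r.read_camera('wrist');cv2.imwrite('pics/w13.png',im)
for z in(10,18,31,50):print(z,px('wrist',[.5518,.0575,.036+z/1000],m))
E
```

```text
[0.63062126 0.0546343  0.2209155 ] [[-0.59499146  0.19430698 -0.77989099]
 [-0.00189336 -0.97067325 -0.24039521]
 [-0.80372979 -0.14155648  0.57791019]] 19.15
[[ 0.19392176 -0.55772533 -0.8070544   0.80529154]
 [-0.97082378 -0.22738681 -0.07613424  0.07520834]
 [-0.14105153  0.79827169 -0.58554827  0.31736817]
 [ 0.          0.          0.          1.        ]]
10 [318.6 152.9]
18 [317.3 159.3]
31 [315.3 170.1]
50 [312.1 186.7]
```

View pics/w13.png

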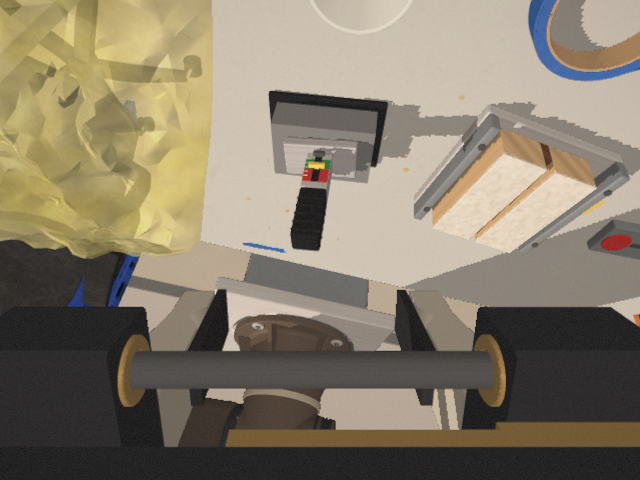

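```bash
python3 - <<'E'
from ch import *
crop('pics/w13.png','pics/w13a.png',280,130,70,60,11)
m=r.camera_model('wrist')
# points on column +x face along centre
n=np.array([np.cos(.22),np.sin(.22),0])
for c in([.5405,.0555,0],):
  for off in(.010,.0125):
    print(off,[(z,tuple((px('wrist',np.array(c)+n*off+[0,0,.036+z/1000],m)-[280,130])*11)) for z in(10,16,20,25,29,31,33,40,50)])
  print('foot corners',[tuple((px('wrist',np.array(c)+n*.018+s*.032*np.array([-n[1],n[0],0])+[0,0,.046],m)-[280,130])*11) for s in(1,-1)])
  print('top', [tuple(px('wrist',np.array(c)+n*a*.01+[0,0,.136],m)) for a in(1,-1)])
E
```

```text
0.01 [(10, (np.float64(420.1999999999999), np.float64(258.5))), (16, (np.float64(410.3000000000001), np.float64(310.1999999999999))), (20, (np.float64(403.6999999999999), np.float64(346.5))), (25, (np.float64(394.89999999999975), np.float64(391.5999999999999))), (29, (np.float64(388.3000000000001), np.float64(427.9000000000001))), (31, (np.float64(385.0), np.float64(446.5999999999999))), (33, (np.float64(380.60000000000025), np.float64(465.3000000000001))), (40, (np.float64(368.5), np.float64(531.3000000000002))), (50, (np.float64(349.8000000000001), np.float64(628.0999999999999)))]
0.0125 [(10, (np.float64(420.1999999999999), np.float64(234.30000000000013))), (16, (np.float64(410.3000000000001), np.float64(287.0999999999999))), (20, (np.float64(403.6999999999999), np.float64(322.3000000000001))), (25, (np.float64(394.89999999999975), np.float64(367.4000000000001))), (29, (np.float64(387.1999999999999), np.float64(403.6999999999999))), (31, (np.float64(383.89999999999975), np.float64(422.4000000000001))), (33, (np.float64(380.60000000000025), np.float64(441.0999999999999))), (40, (np.float64(367.39999999999975), np.float64(507.0999999999999))), (50, (np.float64(348.6999999999999), np.float64(605.0)))]
foot corners [(np.float64(14.300000000000125), np.float64(148.5)), (np.float64(831.6000000000003), np.float64(213.40000000000006))]
top [(np.float64(302.4), np.float64(236.2)), (np.float64(303.4), np.float64(251.4))]
```

View pics/w13a.png

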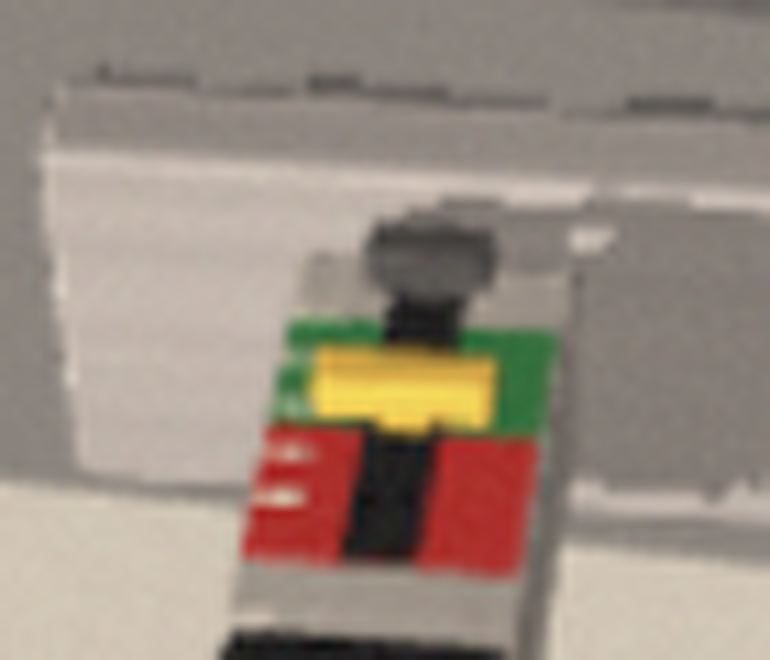

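Emit:
{"op": "drive_tool", "data": {"delta_pos": [[-0.01,-0.02,0],[-0.015,-0.045,0],[-0.015,-0.045,0],[-0.015,-0.045,0],[-0.015,-0.045,0],[-0.015,-0.045,0],[-0.015,-0.045,0],[-0.015,-0.045,0],[-0.01,-0.04,0],[0,0,0]], "turn": [[0,-4,0],[0,-7,0],[0,-7,0],[0,-7,0],[0,-7,-2],[0,-4,-2],[0,0,-2],[0,0,-2],[0,0,-1],[0,0,0]], "gripper": [-0.6,-0.6,-0.6,-0.6,-0.6,-0.6,-0.6,-0.6,-0.6,-0.6]}}

```text
time_s: 20.45
position: [0.4927, -0.3279, 0.2292]
tcp_rot: [[0.042, 0.09, -0.995], [-0.011, -0.996, -0.091], [-0.999, 0.015, -0.041]]
contact_force: [-0.6, 0.6, -0.2]
opening: 0.0703
```

```bash
python3 - <<'E'
from ch import *
s=r.sense();print(s['position'],s['tcp_rot'],s['time_s']);m=r.camera_model('wrist')
im=r.read_camera('wrist');cv2.imwrite('pics/w14.png',im)
E
```

```text
[ 0.49274307 -0.32789788  0.22915523] [[ 0.04225268  0.09040782 -0.99500811]
 [-0.01095305 -0.99579573 -0.0909445 ]
 [-0.99904692  0.01474103 -0.0410848 ]] 20.45
```

View pics/w14.png

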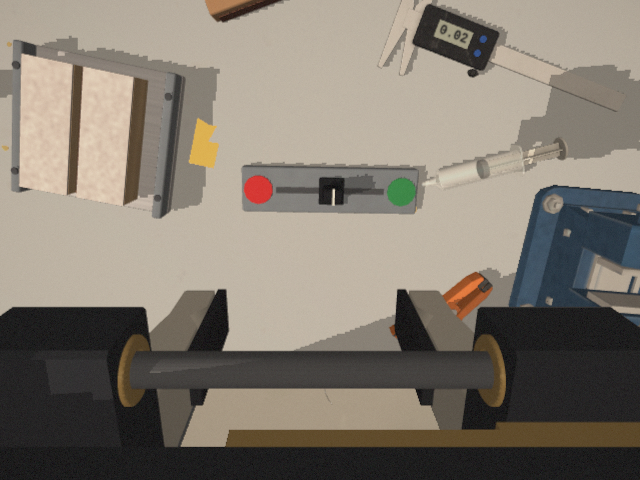

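```bash
python3 - <<'E'
from ch import *
crop('pics/w14.png','pics/w14a.png',235,155,190,70,4)
g=lambda u,v,z:pt('wrist',u,v,z)
a,b=g(259,189.5,.012),g(401.5,191.5,.012);print(a,b,(a+b)/2,np.degrees(np.arctan2(*(b-a)[[1,0]])))
E
```

```text
[ 0.4988 -0.2795  0.012 ] [ 0.509  -0.4164  0.012 ] [ 0.5039  -0.34795  0.012  ] -85.73893997599485
```

View pics/w14a.png

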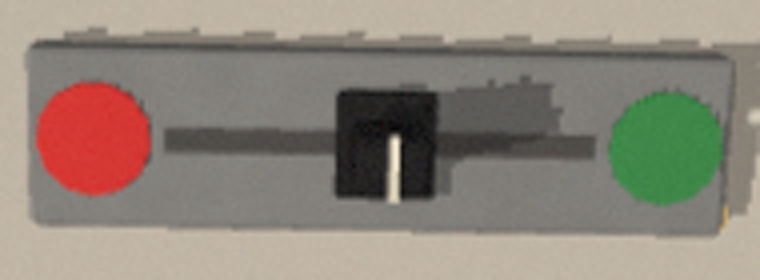

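```bash
python3 - <<'E'
from ch import *
print(pt('wrist',333.3,197.3,.046),pt('wrist',331.5,191,.016))
E
```

```text
[ 0.5036 -0.3484  0.046 ] [ 0.5041 -0.3486  0.016 ]
```

Emit:
{"op": "drive_tool", "data": {"delta_pos": [[0.011,-0.0205,-0.02],[0,0,-0.04],[0,0,-0.03],[0,0,0]], "turn": [[0.6,2.4,-0.9],[0,0,0],[0,0,0],[0,0,0]], "gripper": [-0.6,-0.6,-0.6,-0.6]}}

```text
time_s: 21.0
position: [0.5047, -0.3441, 0.1416]
tcp_rot: [[0.009, 0.081, -0.997], [-0.004, -0.997, -0.081], [-1.0, 0.004, -0.009]]
contact_force: [1.2, 0.9, 0.1]
opening: 0.0702
```

Emit:
{"op": "drive_tool", "data": {"delta_pos": [[-0.001,-0.0045,-0.03],[0,0,-0.03],[0,0,-0.03],[0,0,-0.015],[0,0,0]], "turn": [[0.2,0.5,0],[0,0,0],[0,0,0],[0,0,0],[0,0,0]], "gripper": [-0.6,-0.6,-0.6,-0.6,-0.6]}}

```text
time_s: 21.62
position: [0.5097, -0.3474, 0.0448]
tcp_rot: [[0.015, 0.089, -0.996], [-0.007, -0.996, -0.089], [-1.0, 0.008, -0.014]]
contact_force: [0.4, 0.1, -0.2]
opening: 0.0701
```

```bash
python3 - <<'E'
from ch import *
im=r.read_camera('wrist');cv2.imwrite('pics/w15.png',im)
E
```

```text
(no output)
```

View pics/w15.png

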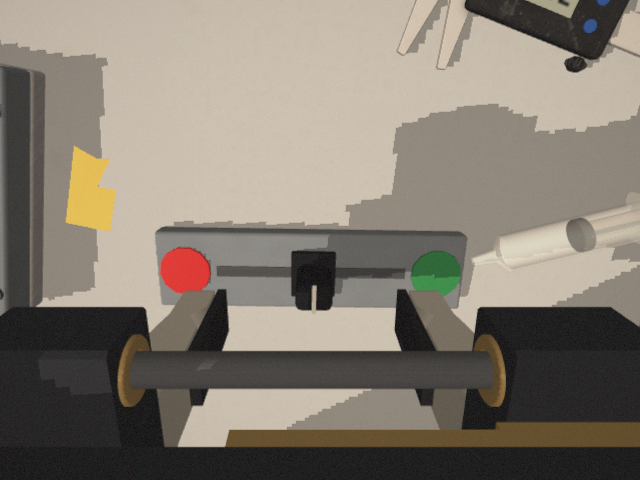

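Emit:
{"op": "drive_tool", "data": {"delta_pos": [[-0.006,-0.001,-0.01],[0,0,-0.007],[0,0,0]], "turn": [[0.3,0.8,0],[0,0,0],[0,0,0]], "gripper": [-0.6,-0.6,-0.6]}}

```text
time_s: 22.05
position: [0.5055, -0.3493, 0.0302]
tcp_rot: [[0.005, 0.089, -0.996], [-0.004, -0.996, -0.089], [-1.0, 0.004, -0.005]]
contact_force: [1.3, 0.3, -0.3]
opening: 0.0705
```

Emit:
{"op": "drive_tool", "data": {"delta_pos": [[-0.001,0.0005,-0.004],[0,0,0],[0,0,0],[0,0,0],[0,0,0],[0,0,0],[0,0,0]], "turn": [[0,0,0],[0,0,0],[0,0,0],[0,0,0],[0,0,0],[0,0,0],[0,0,0]], "gripper": [1,1,1,1,1,1,1], "grip_force": 10}}

```text
time_s: 22.92
position: [0.5048, -0.349, 0.0265]
tcp_rot: [[0.006, 0.089, -0.996], [-0.004, -0.996, -0.089], [-1.0, 0.004, -0.006]]
contact_force: [-0.8, 0.4, 0.7]
opening: 0.0055
```

```bash
python3 - <<'E'
from ch import *
im=r.read_camera('wrist');cv2.imwrite('pics/w16.png',im)
im=r.read_camera('scene');cv2.imwrite('pics/s16.png',im);crop('pics/s16.png','pics/s16a.png',330,280,180,150,4)
E
```

```text
(no output)
```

View pics/w16.png

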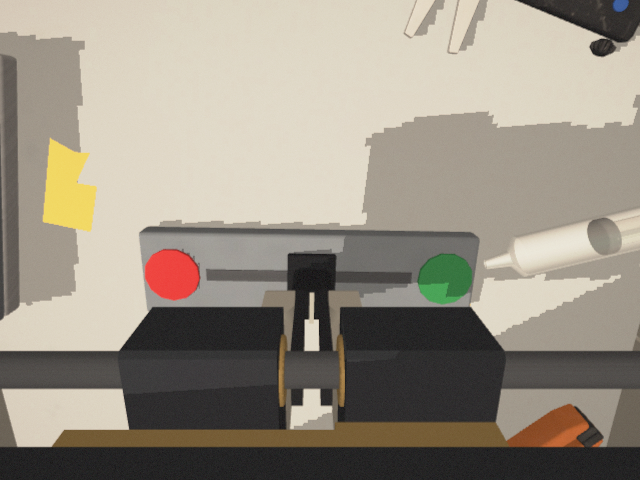

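View pics/s16a.png

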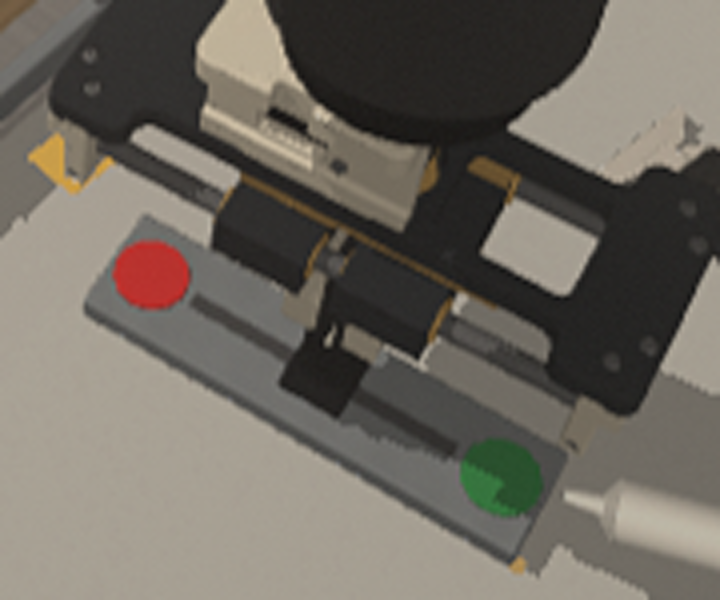

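```bash
python3 - <<'E'
from ch import *
s=r.sense();print(s['opening'],s['contact_force'],s['position'])
crop('pics/w16.png','pics/w16a.png',250,230,130,100,6)
crop('pics/s16.png','pics/s16b.png',380,325,60,65,10)
crop('pics/scene0.png','pics/s0b.png',380,335,60,65,10)
E
```

```text
0.0015302314862316799 [-0.4197802  -0.27688098  0.15673205] [ 0.50480677 -0.34898304  0.02653686]
```

View pics/w16a.png

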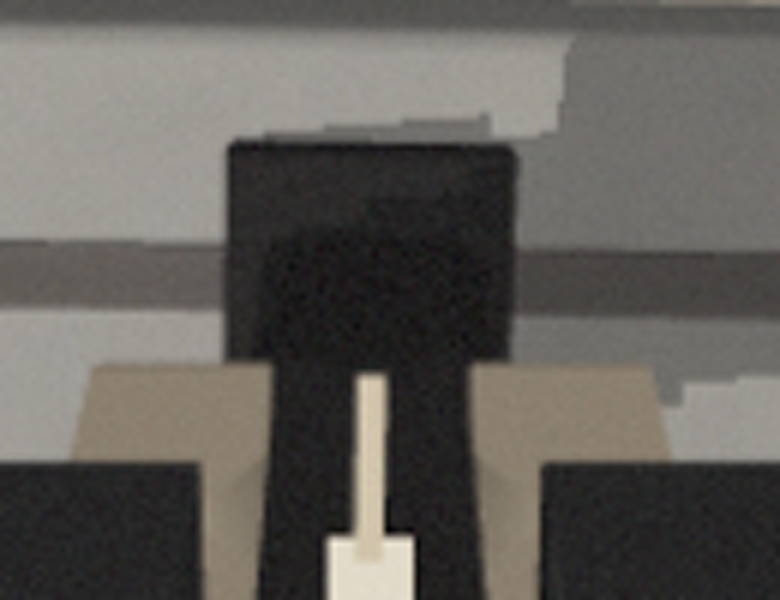

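View pics/s16b.png

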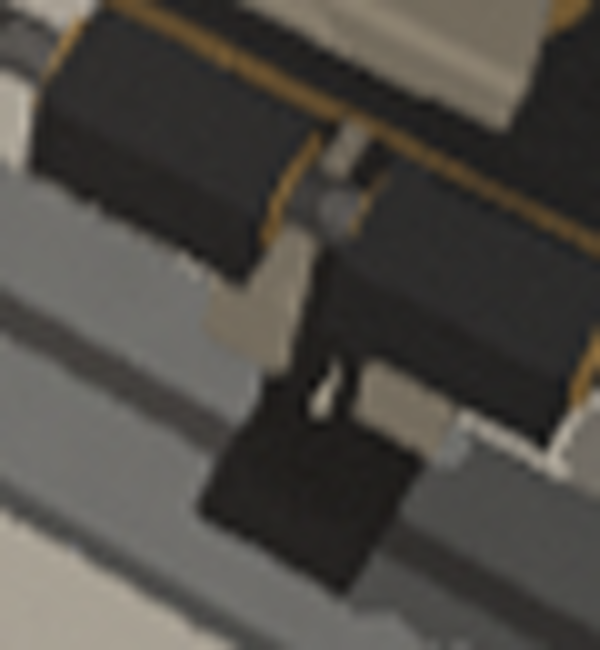

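View pics/s0b.png

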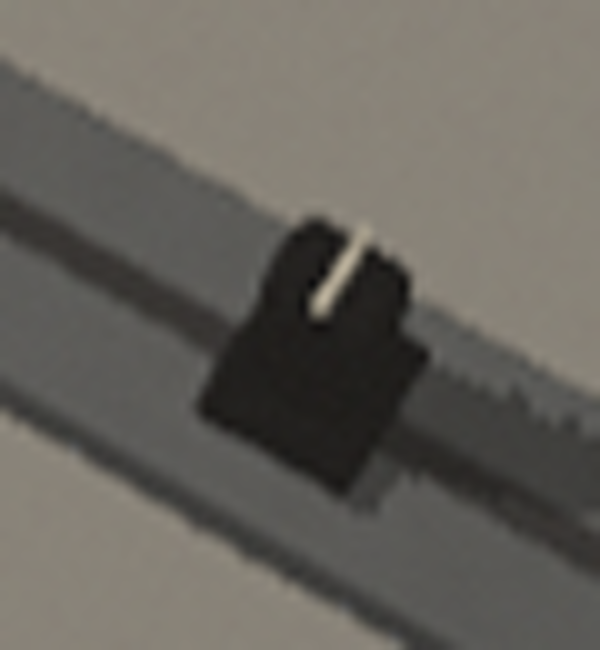

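```bash
python3 - <<'E'
from ch import *
s=r.sense();print(px('wrist',s['position']))
print(px('wrist',[.5036,-.3484,.046]),pt('wrist',312,292.5,.046),pt('wrist',312,322.5,.046),pt('wrist',312,254,.016))
R=s['tcp_rot'];p=s['position']
for dx in(0,-.019,-.04):
  for dz in(-.0095,.0095): print(dx,dz,px('wrist',p+R@np.array([dx,0,dz])))
E
```

```text
[310.9 286.8]
[309.5 308.4] [ 0.5111 -0.3488  0.046 ] [ 0.4969 -0.3501  0.046 ] [ 0.5173 -0.3484  0.016 ]
0 -0.0095 [310.9 268. ]
0 0.0095 [311.  304.9]
-0.019 -0.0095 [310.9 285.4]
-0.019 0.0095 [311.  325.3]
-0.04 -0.0095 [310.9 309.1]
-0.04 0.0095 [310.9 353.1]
```

```bash
python3 - <<'E'
from ch import *
s=r.sense();p=s['position'];R=s['tcp_rot'];print(s['opening'])
for y in(-.012,-.003,.003,.012):
  for z in (-.0095,.0095): print(y,z,(px('scene',p+R@np.array([0,y,z]))-[380,325])*10, (px('wrist',p+R@np.array([0,y,z]))-[250,230])*6)
n=np.array([.074,-.997,0]);x=np.array([.997,.074,0]);c=np.array([.5038,-.3485,0])
for z in(.016,.046):
  for a in(-.009,.009):
    for b in(-.007,.007): print('tab',z,a,b,(px('scene',c+n*a+x*b+[0,0,z])-[380,325])*10,(px('wrist',c+n*a+x*b+[0,0,z])-[250,230])*6)
E
```

```text
0.0015302314862316799
-0.012 -0.0095 [268. 330.] [210.  228.6]
-0.012 0.0095 [205. 435.] [214.8 449.4]
-0.003 -0.0095 [326. 362.] [327. 228.]
-0.003 0.0095 [263. 468.] [328.2 449.4]
0.003 -0.0095 [364. 383.] [404.4 228. ]
0.003 0.0095 [302. 490.] [403.2 449.4]
0.012 -0.0095 [423. 415.] [520.8 228. ]
0.012 0.0095 [361. 522.] [516.6 449.4]
tab 0.016 -0.009 -0.007 [217. 469.] [249.  373.8]
tab 0.016 -0.009 0.007 [264. 393.] [249.  217.2]
tab 0.016 0.009 -0.007 [332. 536.] [465.  376.2]
tab 0.016 0.009 0.007 [378. 458.] [469.8 220.2]
tab 0.046 -0.009 -0.007 [242. 367.] [232.8 553.8]
tab 0.046 -0.009 0.007 [290. 289.] [232.2 376.8]
tab 0.046 0.009 -0.007 [361. 434.] [482.4 556.8]
tab 0.046 0.009 0.007 [408. 355.] [487.8 379.8]
```

```bash
python3 - <<'E'
from ch import *
p=np.array([.5437,.0556,.0969]);R=np.array([[0.006, 0.239, -0.971], [-0.003, -0.971, -0.239], [-1.0, 0.004, -0.005]])
for dx in(0,-.01,-.019,-.03):
  for y in(.0264,.037): print(dx,y,[(px('scene',p+R@np.array([dx,y,z]))-[160,130])*5 for z in(.0095,-.0095)])
E
```

```text
0 0.0264 [array([329., 330.]), array([359.5, 291. ])]
0 0.037 [array([358.5, 340. ]), array([388.5, 301. ])]
-0.01 0.0264 [array([325. , 307.5]), array([355.5, 268.5])]
-0.01 0.037 [array([354.5, 317.5]), array([385. , 278.5])]
-0.019 0.0264 [array([321., 287.]), array([352., 248.])]
-0.019 0.037 [array([351., 297.]), array([381.5, 258. ])]
-0.03 0.0264 [array([316.5, 261.5]), array([347.5, 222.5])]
-0.03 0.037 [array([346.5, 271.5]), array([377.5, 232. ])]
```

View pics/s16.png

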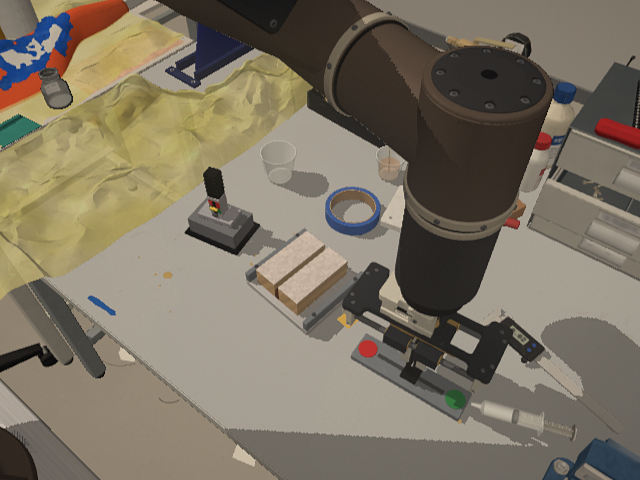

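Emit:
{"op": "drive_tool", "data": {"delta_pos": [[0,0,0.002],[0,0,0],[0,0,0],[0,0,0],[0,0,0]], "turn": [[0,0,0],[0,0,0],[0,0,0],[0,0,0],[0,0,0]], "gripper": [-0.2,-0.2,-0.2,-0.2,-0.2]}}

```text
time_s: 23.65
position: [0.5048, -0.349, 0.0287]
tcp_rot: [[0.006, 0.089, -0.996], [-0.004, -0.996, -0.089], [-1.0, 0.004, -0.006]]
contact_force: [0.2, -0.9, -1.0]
opening: 0.046
```

Emit:
{"op": "drive_tool", "data": {"delta_pos": [[-0.001,0,-0.005],[0,0,-0.004],[0,0,-0.003],[0,0,0]], "turn": [[0,0.2,0],[0,0,0],[0,0,0],[0,0,0]], "gripper": [-0.2,-0.2,-0.2,-0.2]}}

```text
time_s: 24.15
position: [0.5034, -0.3489, 0.0154]
tcp_rot: [[0.002, 0.089, -0.996], [-0.004, -0.996, -0.089], [-1.0, 0.004, -0.001]]
contact_force: [0.5, 1.0, 1.0]
opening: 0.0526
```

```bash
python3 - <<'E'
from ch import *
s=r.sense();print(s['opening'],s['contact_force'],s['position'])
im=r.read_camera('wrist');cv2.imwrite('pics/w17.png',im);crop('pics/w17.png','pics/w17a.png',210,220,200,120,4)
im=r.read_camera('scene');cv2.imwrite('pics/s17.png',im);crop('pics/s17.png','pics/s17a.png',360,310,110,90,7)
E
```

```text
0.05262261764135402 [0.45477901 0.98533679 0.98924481] [ 0.50340774 -0.3488789   0.01539554]
```

View pics/w17a.png

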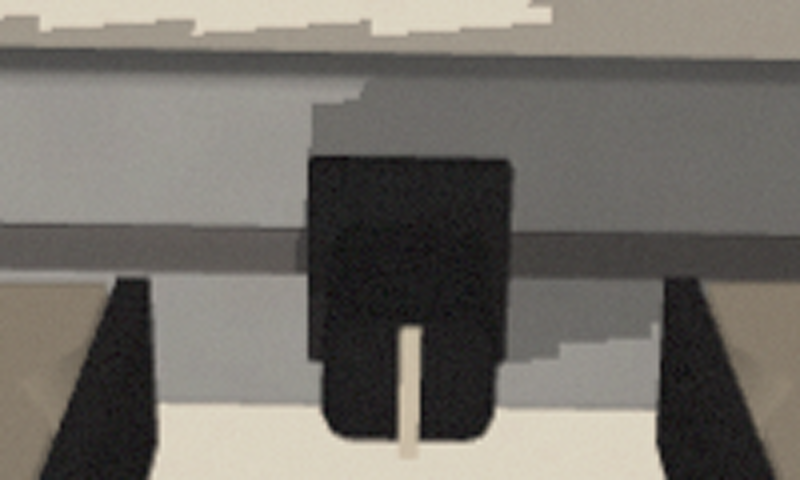

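View pics/s17a.png

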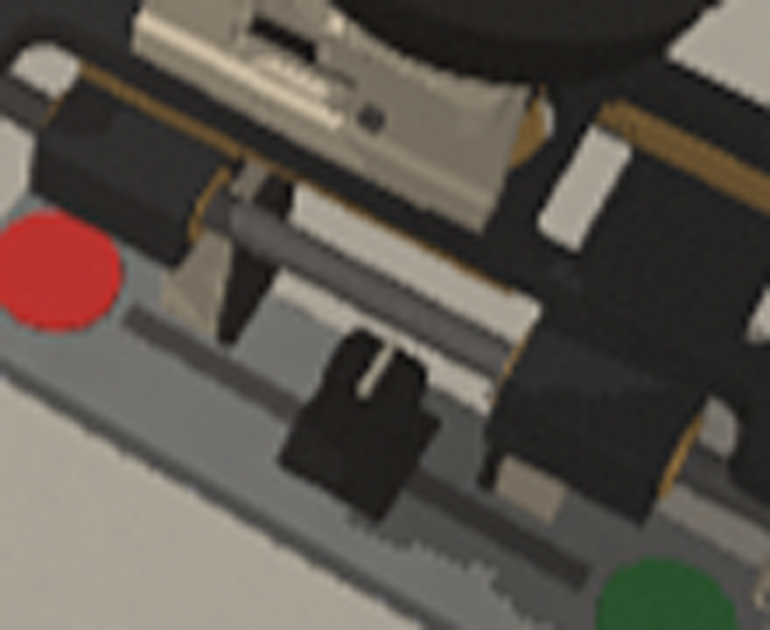

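Emit:
{"op": "drive_tool", "data": {"delta_pos": [[0,0,-0.003],[0,0,0],[0,0,0],[0,0,0],[0,0,0],[0,0,0],[0,0,0]], "turn": [[0,0,0],[0,0,0],[0,0,0],[0,0,0],[0,0,0],[0,0,0],[0,0,0]], "gripper": [1,1,1,1,1,1,1]}}

```text
time_s: 25.12
position: [0.5039, -0.3491, 0.0129]
tcp_rot: [[0.003, 0.089, -0.996], [-0.004, -0.996, -0.089], [-1.0, 0.004, -0.002]]
contact_force: [0.3, 0.9, -0.1]
opening: 0.0175
```

Gripped (17.5 mm). Slide toward green (world −y).

Emit:
{"op": "drive_tool", "data": {"delta_pos": [[0.0004,-0.006,0],[0.0006,-0.008,0],[0.0006,-0.008,0],[0.0006,-0.008,0],[0.0003,-0.004,0],[0,0,0]], "turn": [[0,0,0],[0,0,0],[0,0,0],[0,0,0],[0,0,0],[0,0,0]], "gripper": [1,1,1,1,1,1]}}

```text
time_s: 25.88
position: [0.5065, -0.3856, 0.0129]
tcp_rot: [[0.003, 0.088, -0.996], [-0.004, -0.996, -0.088], [-1.0, 0.004, -0.002]]
contact_force: [-0.1, 0.7, 0.8]
opening: 0.0175
```

Emit:
{"op": "drive_tool", "data": {"delta_pos": [[0.0002,-0.003,0],[0.0001,-0.002,0],[0,-0.002,0],[0,0,0]], "turn": [[0,0,0],[0,0,0],[0,0,0],[0,0,0]], "gripper": [1,1,1,1]}}

```text
time_s: 26.38
position: [0.5067, -0.3878, 0.0129]
tcp_rot: [[0.002, 0.089, -0.996], [0.002, -0.996, -0.089], [-1.0, -0.002, -0.002]]
contact_force: [-1.2, -1.2, -1.1]
opening: 0.018
```

Emit:
{"op": "drive_tool", "data": {"delta_pos": [[0,0,0],[0,0,0],[0,0,0],[0,0,0],[0,0,0.02],[0,0,0.04],[0,0,0.05],[0,0,0.05],[0,0,0]], "turn": [[0,0,0],[0,0,0],[0,0,0],[0,0,0],[0,0,0],[0,0,0],[0,0,0],[0,0,0],[0,0,0]], "gripper": [-0.3,-0.3,-0.3,-0.3,-0.3,-0.3,-0.3,-0.3,-0.3]}}

```text
time_s: 27.5
position: [0.5051, -0.3888, 0.177]
tcp_rot: [[-0.0, 0.088, -0.996], [0.001, -0.996, -0.088], [-1.0, -0.001, 0.0]]
contact_force: [0.4, 0.6, -1.7]
opening: 0.0568
```

```bash
python3 - <<'E'
from ch import *
s=r.sense();print(s['opening'],s['position'],s['contact_force'],s['time_s'])
im=r.read_camera('wrist');cv2.imwrite('pics/w18.png',im)
im=r.read_camera('scene');cv2.imwrite('pics/s18.png',im)
E
```

```text
0.05679154399349705 [ 0.50509787 -0.38876461  0.17700108] [ 0.4210748   0.62677262 -1.71240324] 27.5
```

View pics/w18.png

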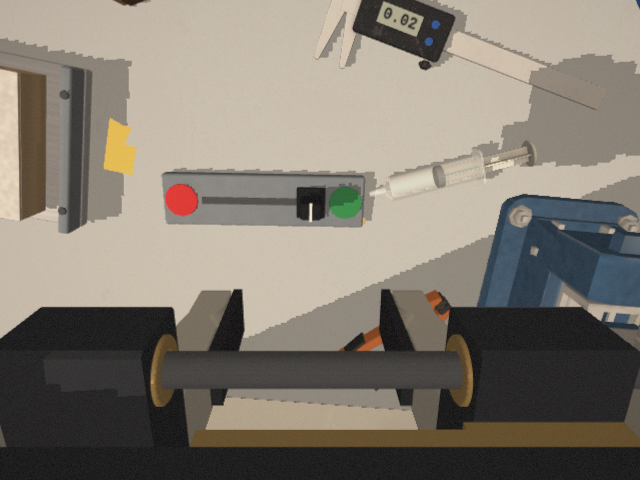

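View pics/s18.png

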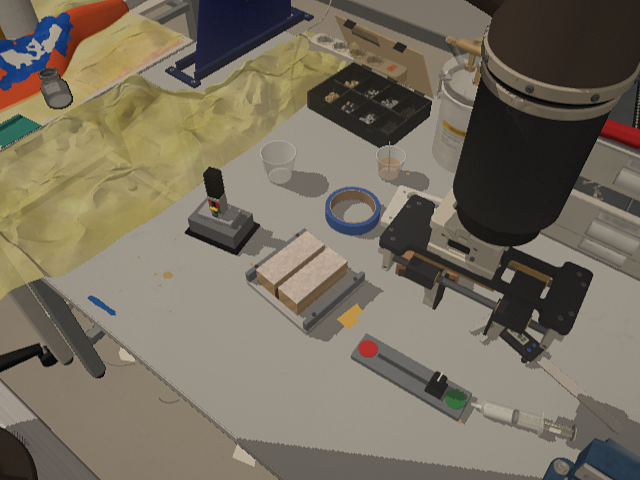

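```bash
python3 - <<'E'
from ch import *
a,b=pt('wrist',181,200,.012),pt('wrist',345.5,202,.012);t=pt('wrist',311,212,.046);q=pt('wrist',311,203,.016)
u=(b-a)/np.linalg.norm(b-a);c=(a+b)/2;print(np.linalg.norm(b-a),(t-c)@u,(q-c)@u)
E
```

```text
0.13670384047275333 0.0398898815215573 0.03975177274615854
```

Pointer at +0.040, the gauge is upright, the bystanders look unmoved and the arm is clear, so I'm handing the job in.

```bash
python3 - <<'E'
from workcell import r
print(r.finish_job())
E
```

```text
the job is handed in; nothing more can be done
None
```

I measured the channel, put the gauge back in its stand with the reading kept, slid the pointer fully to the green end, and handed the job in at about 28 s. No verdict is reported, so what follows is from my own checks.

- **Measuring:** The probe went into the channel without touching the panel's face. The foot stopped flat on the sample, with about 16 N of force at most by my estimate. After I lifted the gauge, the follower dropped back and the tell-tale stayed up.
- **Reading:** My estimates of the tell-tale disagree. A close tilted view gives about 7 mm, and coarser images give about 11 mm. Both are in the green band, and the tell-tale is visibly there, so the channel is deeper than 12 mm.
- **Final state:** The gauge stands upright in its stand, released. The pointer measures +0.040 m. The cup, sanding block and tape look unmoved in the last scene picture, where the arm partly hides the sanding block. The arm was clear of everything.
- **What went wrong on the way:**
  - The first grip on the pointer closed just above its tab, because the fingertips appear to end about 19 mm short of the stated TCP. I opened, went lower and gripped it properly.
  - The gauge's foot shifted about 1 mm in the grip during the press, and I allowed for that when setting it back.

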